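Fit the twist-lock water filter cartridge

TASK

Fit the new cartridge to the water filter: stand it foot down in the round pocket of the white filter base, sunk fully home over the red drive bar, and let go of it there. Then take it again by the wing on its top and twist it clockwise (seen from above) until it clicks past the detent and stays locked; leave it standing there, and do not knock the dishes about.

Things in the scene. Friction and masses are not known exactly. Their poses are not given: they have to be found in the camera images.
- cartridge: Loose filter cartridge, 104 mm long, 0.13-0.25 kg. Starts lying on a flat side, wing end away from the robot (within 40 deg), y level, z up, origin 21 mm up. Own +x runs from foot end to wing end (in the filter: +x straight up). Origin: middle of its blue square part, 42 x 42 mm, x = -25 to +25 mm, with two white bands. The body carries wing and foot, see their points.
- cartridge_foot (a point): Centre of the foot end, x = -51 mm in the cartridge's frame. The white foot runs from x = -25 to -51 mm: four square prongs of 7.5 mm at y, z = +-8.75 mm (35 mm over their outer corners), leaving two crossing slots 10 mm wide, in the planes y = 0 and z = 0, over the foot's full length. So it fits over the drive bar in any of four quarter turns.
- cartridge_wing (a point): Centre of the top of the wing, x = +53 mm in the cartridge's frame. The white wing is a flat bar from x = +25 to +53 mm, 36 mm wide along y, 12 mm thick along z: the grip for twisting. With the foot home its top stands 125 mm above the table.
- filter: White fixed filter base, 120 x 120 mm, 45 mm high, a short steel spout on its +x side; origin under its centre, z up. In the middle of its top is a round pocket 40 mm in diameter, 24 mm deep, with a 3 mm chamfer. With the foot home on the pocket's floor the blue square part ends 2 mm above the base's top.
- filter_pocket (a point): Centre of the pocket's floor, 21 mm above the table; axes as the filter base. Here lies the red drive bar, 28 mm long, 5 mm thick, 9 mm high, centred; it turns about the upright axis with the cartridge when the prongs straddle it (about 0.2 rad play either way). If the prongs stand on the bar instead, the cartridge sits 9 mm too high.
- drive (a joint): Angle (rad) of the drive bar, growing clockwise seen from above; at 0 the bar lies along the base's x. Starts in 0 to 0.3, nearly free up to 0.55. From there a sprung detent resists, with up to about 0.3 N m, weakening at its hump at 0.9; let go between, it springs back to about 0.6. Past 0.9 it snaps on by itself to the locked place, about 1.2 (stop at 1.25): the click.
- cruet: Glass vinegar cruet with red cap, 60 mm in diameter, 147 mm high, loose bystander; origin under its centre.
- cup: Blue plastic cup, 76 mm in diameter, 90 mm high, loose bystander; origin under its centre.
- plate: White melamine plate, 190 mm in diameter, 20 mm high, loose bystander; origin under its centre.
- colander: Aluminium colander, 210 mm in diameter, 80 mm high, with two side handles (256 mm over them, along its y), loose bystander; origin under its centre.
Not all that is in view belongs to the job. Leave any brown or pink look-alike of the cartridge alone. There is more than one size of the filter; the one meant has the size given above.

How it is judged:
By the outcome, as a careful person would: the job done as asked, in the order asked, and still so for the second after the job is handed in, with the robot touching nothing.
It also fails if it takes over 54 s, if anything falls off the work surface, if the arm or the gripper's body presses on something with over 40 N, if the wrist force passes 120 N, or if a joint passes its speed limit or range.

ROBOT

A 6-joint arm with a two-finger parallel gripper is mounted at the origin on the work surface. World frame = base frame: x ahead of the robot, y to its left, z up, the work surface at z = 0. Lengths are in mm, angles in degrees, forces in N, time in s.
With the tool pointing down it reaches from about 325 to 900 mm from the base axis. Payload 6.1 kg.
Tool frame: the origin (TCP) lies at the very end of the fingers, on their centre line; the grasp point (between the pads) lies 19 mm behind it (env.grasp_offset is the distance from the TCP to the grasp point, in mm); x points along the fingers, z is the direction in which the jaws open and shut, and the axes are right-handed (so a half turn about x gives the same grasp; the last joint's range is limited). The gripper opens to 85 mm and grips with 20 to 120 N. Pads are 22 mm wide; open, the fingers measure 114 mm over their backs; the gripper's body (76 mm by 85 mm) begins 54 mm behind the grasp point. The pads swing forward as they close: fully open they stand 13 mm farther back than shut.
Start: joints at [68.405, 12.628, 87.462, -0, 79.91, -7.225], TCP at [155.111, 605.439, 231.3] pointing down, gripper open.
Joint ranges: [-170.65, 170.65], [-52.31, 119.04], [5.05, 147.46], [-71.25, 251.25], [11.57, 151.72], [-153.62, 153.62]. Speed limits (degrees/s): [147.25, 147.25, 172.46, 180, 180, 180].

INTERFACE

Orientations are given as a 3x3 rotation matrix whose columns are the frame's x, y, z axes.
In Python, from station import env gives the robot as it stands.
- The arm moves only by the tool jog_arm, never from a script. Its argument "plan" is a list of rows, each an object with "xyz": the shift along the world's x, y, z as a fraction of full scale, a list of three; "turn": the turn, a rotation vector about the world's x, y, z as a fraction of full scale, a list of three; "fingers": the gripper's target within -1 to 1 (shut at 1, half-way at 0, fully open at -1). A call has 1 to 12 rows; each row is the pose to reach, as a shift and turn from the pose commanded when the call began; what a row does not reach only later rows make up. Full scale, the value 1, is 400 mm for a shift and 30 degrees for a turn. A row lasts 1/8 s, in which the tool goes at most 62.5 mm and 10.7 degrees, less where a joint would pass 70% of its speed; a pose out of reach is approached as far as the arm can. A call with a number of a shift or a turn outside -1 to 1 is refused whole. A call with a gripper value outside its range is refused whole. The fingers move at their own pace and stop on an object; the grip force is fixed at half the most. Time passes only in rows, so rows that repeat a pose let the fingers close. It gives the time, the measured TCP pose, the force and the opening at its end, in the units of the state.
- env.sense(): the state, without advancing time (a new reading comes with each control period).
- env.snapshot(name): name is "scene" or "top" or "wrist"; returns the picture (480x640x3 uint8, red, green, blue); there is no depth.
- env.camera_model(name): a dict with "mtx" (3x3 intrinsics, pixels), "k1" (the pictures are not rectified: a ray, as slopes to the right and down, at radius r is drawn at 1 + k1 r^2 times it, then the intrinsics apply), "R" (3x3) and "t" (3): a world point X has camera coordinates R X + t. Camera axes: x right, y down, z forward; pixel columns grow to the right and rows downward; lengths in mm; the calibration is good to about 2 mm. A picture is of the moment at which its call begins: read the wrist's pose just before it. camera_model takes no time and is no camera call; for the wrist camera it gives the pose at the moment of the call.
- env.job_done(): hands the job in, once; it reports no verdict.
The state is a dict: "t": time; "joint_positions": joint angles; "joint_velocities": joint speeds; "tau": joint torques, N m; "eef_pos": TCP position; "ee_rot": TCP orientation; "ft_force": force on the tool from outside, world axes, zero at the start; "torque": the same for the moment, N m; "gripper_width": finger opening in mm.
Only numpy, scipy, OpenCV 4.12 (cv2) and the standard library are available. Lean on these libraries where they do the work, as an engineer would, in place of code of your own. Each camera call takes 0.05 s, during which the arm holds its last target.

## Working session

There is one attempt and no reset: what is moved stays moved. The work goes in short steps, Python scripts to look and compute and a tool call to move; the robot and the scene stay as the last step left them, time stands still between calls to the robot, and variables do not carry over. Pictures are saved under pics/ and viewed, and the job is handed in when it is done.

Besides the shell and the picture viewer there is one more tool, called as name([rows], argument=value, ...), one row to a line, values as JSON. jog_arm: Moves the arm, as the interface text tells. Shift numbers are shares of 400 mm and turn numbers shares of 30 degrees, none past 1 either way. Its arguments: {"type":"object","properties":{"plan":{"type":"array","items":{"type":"object","properties":{"xyz":{"type":"array","items":{"type":"number","minimum":-1,"maximum":1}},"turn":{"type":"array","items":{"type":"number","minimum":-1,"maximum":1}},"fingers":{"type":"number"}}}}},"required":["plan"]}

```bash
ls; mkdir -p pics
python3 - <<'E'
from station import env
import cv2, json
s=env.sense(); print({k:(v if not hasattr(v,'tolist') else v.tolist()) for k,v in s.items()})
for n in("scene","top"):
    cv2.imwrite(f"pics/{n}0.png",env.snapshot(n)[:,:,::-1]); m=env.camera_model(n); print(n,m)
E
```

```text
pics
{'t': 0.0, 'joint_positions': [68.40637623295646, 12.67554056488673, 87.52512785644646, 0.0005515424801149116, 79.9125181519948, -7.225424504517904], 'joint_velocities': [0.04203399166889477, 0.025625232010819184, 0.01837075551026657, -0.03948333380108431, 0.0477435886121415, -0.0011700673587055367], 'tau': [0.000843900597828906, -49.68872308731079, -38.9402961730957, -2.273253926432517e-05, 0.010717452387325466, 1.2000271283341135e-05], 'eef_pos': [154.87325352546262, 604.8757270510814, 230.20192021705546], 'ee_rot': [[-0.000735829481863191, -0.9687205260847476, 0.24815318030817843], [-0.0018333451642832449, 0.24815413728078015, 0.9687188255608231], [-0.9999980486983372, 0.00025786143836404137, -0.001958598222296909]], 'ft_force': [-0.6586228336158121, 0.38565125941191347, 0.8751950211537812], 'torque': [-0.026716798029368254, -0.0009622769238283263, 0.012645859452836092], 'gripper_width': 85.69867831580082}
scene {'mtx': array([[553.55028468,   0.        , 321.77874568],
       [  0.        , 553.55028468, 235.93074122],
       [  0.        ,   0.        ,   1.        ]]), 'k1': 0.005705521551208126, 'R': array([[ 0.85838282,  0.51296847,  0.00650212],
       [ 0.42242289, -0.6995617 , -0.57634393],
       [-0.29109763,  0.49747037, -0.81718137]]), 't': array([-497.7104256 , -205.55880027, 1876.95157694])}
top {'mtx': array([[584.27524126,   0.        , 313.43685056],
       [  0.        , 584.27524126, 244.91218791],
       [  0.        ,   0.        ,   1.        ]]), 'k1': -0.13838261940339439, 'R': array([[-0.00276441, -0.9999795 , -0.00577478],
       [-0.99570705,  0.00328679, -0.09250231],
       [ 0.09251939,  0.00549428, -0.99569572]]), 't': array([   3.41629067,  557.69055399, 1392.28899812])}
```

View pics/scene0.png

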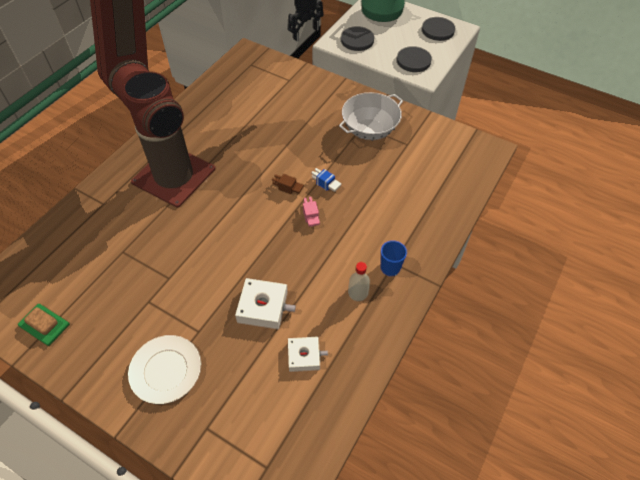

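View pics/top0.png

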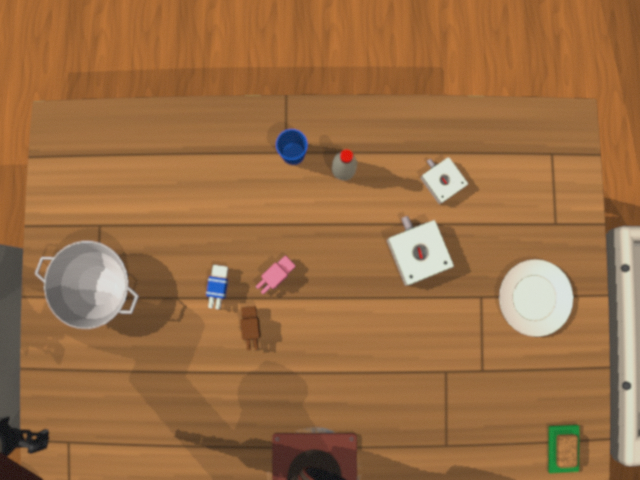

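```bash
cat > h.py <<'E'
import numpy as np, cv2
def ray(m,px):
    p=np.atleast_2d(np.asarray(px,float)); K=m['mtx']
    d=(p-[K[0,2],K[1,2]])/[K[0,0],K[1,1]]; u=d.copy()
    for _ in range(20): u=d/(1+m['k1']*(u**2).sum(1,keepdims=True))
    R=np.asarray(m['R']); C=-R.T@np.asarray(m['t'])
    return C,np.c_[u,np.ones(len(u))]@R
def plane(m,px,z):
    C,D=ray(m,px); return C+D*((z-C[2])/D[:,2])[:,None]
def proj(m,X):
    X=np.atleast_2d(X)@np.asarray(m['R']).T+m['t']; u=X[:,:2]/X[:,2:]
    u=u*(1+m['k1']*(u**2).sum(1,keepdims=True)); K=m['mtx']
    return u*[K[0,0],K[1,1]]+[K[0,2],K[1,2]]
def cross(m1,p1,m2,p2):
    A=np.zeros((3,3));b=np.zeros(3)
    for m,p in((m1,p1),(m2,p2)):
        C,D=ray(m,p); d=D[0]/np.linalg.norm(D[0]); P=np.eye(3)-np.outer(d,d); A+=P;b+=P@C
    return np.linalg.solve(A,b)
E
python3 - <<'E'
from station import env
from h import *
m=env.camera_model("top"); im=cv2.imread("pics/top0.png")
hsv=cv2.cvtColor(im,cv2.COLOR_BGR2HSV)
def cons(mask,lab):
    c,_=cv2.findContours(mask,cv2.RETR_EXTERNAL,cv2.CHAIN_APPROX_NONE)
    for k in c:
        if cv2.contourArea(k)>5: 
            r=cv2.minAreaRect(k); b=cv2.boxPoints(r); print(lab,r,cv2.contourArea(k)); yield k,r,b
blue=cv2.inRange(hsv,(100,100,60),(130,255,255))
for k,r,b in cons(blue,'blue'): print(plane(m,b,42).round(1), plane(m,[r[0]],42))
white=cv2.inRange(hsv,(0,0,190),(180,50,255))
for k,r,b in cons(white,'white'):
    P=plane(m,b,45); print(P.round(1),P.mean(0),[np.linalg.norm(P[i]-P[i-1]).round() for i in range(4)])
red=cv2.inRange(hsv,(0,150,90),(6,255,255))|cv2.inRange(hsv,(174,150,90),(180,255,255))
for k,r,b in cons(red,'red'): print(plane(m,b,30).round(1))
a=cv2.resize(im[250:330,180:310],None,fx=6,fy=6,interpolation=cv2.INTER_CUBIC)
b=cv2.resize(im[150:300,380:480],None,fx=4,fy=4,interpolation=cv2.INTER_CUBIC)
cv2.imwrite("pics/a.png",a[:600,:800]);cv2.imwrite("pics/b.png",b)
E
```

```text
blue ((214.9499969482422, 295.8499755859375), (16.263456344604492, 2.262742042541504), 8.13010311126709) 20.5
[[434.5 257.7  42. ]
 [439.9 256.9  42. ]
 [434.4 218.   42. ]
 [429.1 218.7  42. ]] [[434.48431669 237.79932471  42.        ]]
blue ((216.47998046875, 287.1399841308594), (18.24335479736328, 11.455129623413086), 8.13010311126709) 182.0
[[444.8 258.   42. ]
 [472.  254.4  42. ]
 [465.8 210.6  42. ]
 [438.7 214.3  42. ]] [[455.32590255 234.28936922  42.        ]]
blue ((217.55406188964844, 278.1756591796875), (15.289106369018555, 1.8083888292312622), 9.462322235107422) 12.5
[[477.7 250.5  42. ]
 [482.  249.9  42. ]
 [475.9 213.3  42. ]
 [471.7 214.   42. ]] [[476.81072453 231.89701602  42.        ]]
blue ((291.1000061035156, 145.30001831054688), (30.857738494873047, 32.64659118652344), 26.56505012512207) 779.0
[[782.4 107.3  42. ]
 [856.   71.8  42. ]
 [820.6   3.9  42. ]
 [747.5  39.7  42. ]] [[801.4008085   55.66731099  42.        ]]
white ((217.0, 303.5), (9.0, 2.0), 90.0) 14.0
[[427.  234.7  45. ]
 [427.  229.9  45. ]
 [405.5 229.7  45. ]
 [405.5 234.5  45. ]] [416.2452807
[... 1724 characters left out ...]
t64(121.0), np.float64(119.0), np.float64(120.0)]
white ((444.520263671875, 179.12838745117188), (33.130577087402344, 32.084346771240234), 54.462318420410156) 1000.0
[[ 726.1 -262.9   45. ]
 [ 773.  -328.8   45. ]
 [ 705.8 -374.3   45. ]
 [ 659.6 -308.4   45. ]] [ 716.1348329  -318.58749328   45.        ] [np.float64(81.0), np.float64(81.0), np.float64(81.0), np.float64(81.0)]
red ((419.5, 252.50001525878906), (9.41357421875, 2.3533935546875), 78.69007110595703) 12.5
[[ 548.7 -250.7   30. ]
 [ 549.8 -256.3   30. ]
 [ 527.3 -260.4   30. ]
 [ 526.2 -254.8   30. ]]
red ((346.0, 155.5), (13.0, 12.0), 90.0) 123.5
[[794.7 -64.5  30. ]
 [794.7 -94.1  30. ]
 [761.8 -93.7  30. ]
 [761.9 -64.2  30. ]]
```

View pics/a.png

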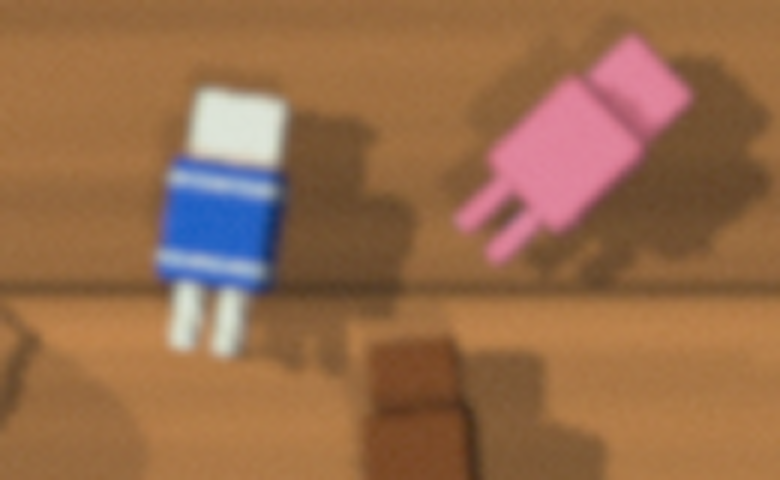

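View pics/b.png

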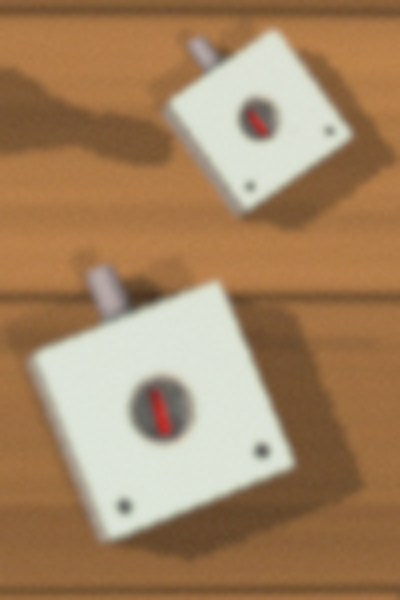

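Candidates for the cartridge in the top view are blue/white at (217,287), pink at (276,275) and brown at (250,327). I choose the blue one, because the crop shows the two white bands, the wing and the prongs. The filter is either the base at (420,253), which measures 120 mm and is the one meant, or the one at (445,180), which measures 81 mm and is too small. The red bar in the big base lies at about 11° in the world and the base at about 21°. Next I move above the cartridge for a close look.

jog_arm([
  {"xyz": [0.7,-0.9,0.1],"turn": [0,0,0.2]},
  {"xyz": [0.7,-0.9,0.1],"turn": [0,0,0.2]},
  {"xyz": [0.7,-0.9,0.1],"turn": [0,0,0.2]},
  {"xyz": [0.7,-0.9,0.1],"turn": [0,0,0.2]},
  {"xyz": [0.7,-0.9,0.1],"turn": [0,0,0.2]},
  {"xyz": [0.7,-0.9,0.1],"turn": [0,0,0.2]},
  {"xyz": [0.7,-0.9,0.1],"turn": [0,0,0.2]},
  {"xyz": [0.7,-0.9,0.1],"turn": [0,0,0.2]},
  {"xyz": [0.7,-0.9,0.1],"turn": [0,0,0.2]},
])

```text
invalid input
```

Run:
```python
from station import env
import cv2,pickle
s=env.sense(); print(s['t'],s['joint_positions'],s['eef_pos'],s['ee_rot'])
m=env.camera_model("wrist");print(m); cv2.imwrite("pics/w1.png",env.snapshot("wrist")[:,:,::-1]); pickle.dump(m,open('w1.pkl','wb'))
```

```text
0.1 [ 6.84032996e+01  1.26741494e+01  8.75192920e+01 -2.24940736e-04
  7.99081767e+01 -7.22576498e+00] [154.93799734 604.93680897 230.2708104 ] [[-6.49204995e-04 -9.68709291e-01  2.48197278e-01]
 [-1.65048185e-03  2.48198031e-01  9.68707909e-01]
 [-9.99998427e-01  2.19244911e-04 -1.75996850e-03]]
{'mtx': array([[331.41219881,   0.        , 321.04017912],
       [  0.        , 331.41219881, 236.38149174],
       [  0.        ,   0.        ,   1.        ]]), 'k1': 0.003973446932014048, 'R': array([[ 0.24908602,  0.96848035, -0.00140496],
       [ 0.930322  , -0.23886827,  0.27828568],
       [ 0.26917861, -0.07062413, -0.96049732]]), 't': array([-623.76012082,  -36.2040324 ,  378.17659556])}
```

View pics/w1.png

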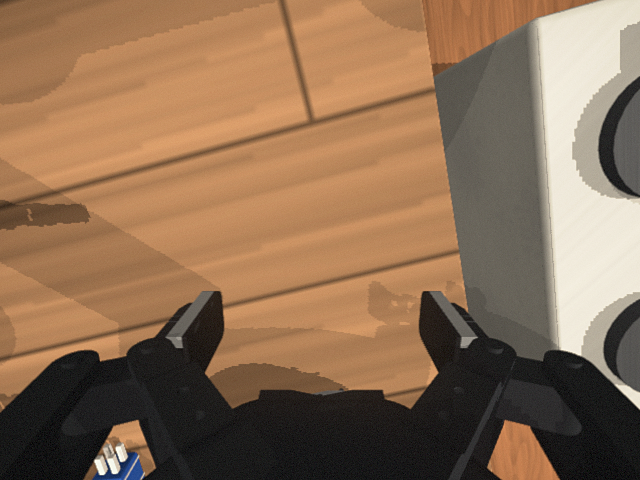

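jog_arm([
  {"xyz": [0.7,-0.9,0.1],"turn": [0,0,0.2],"fingers": -1},
  {"xyz": [0.7,-0.9,0.1],"turn": [0,0,0.2],"fingers": -1},
  {"xyz": [0.7,-0.9,0.1],"turn": [0,0,0.2],"fingers": -1},
  {"xyz": [0.7,-0.9,0.1],"turn": [0,0,0.2],"fingers": -1},
  {"xyz": [0.7,-0.9,0.1],"turn": [0,0,0.2],"fingers": -1},
  {"xyz": [0.7,-0.9,0.1],"turn": [0,0,0.2],"fingers": -1},
  {"xyz": [0.7,-0.9,0.1],"turn": [0,0,0.2],"fingers": -1},
  {"xyz": [0.7,-0.9,0.1],"turn": [0,0,0.2],"fingers": -1},
  {"xyz": [0.7,-0.9,0.1],"turn": [0,0,0.2],"fingers": -1},
])

```text
t: 1.27
eef_pos: [435.9, 244.1, 271.2]
ee_rot: [[-0.0, -0.989, 0.149], [-0.0, 0.149, 0.989], [-1.0, 0.0, -0.0]]
ft_force: [-0.1, 0.7, 0.5]
gripper_width: 85.1
```

Run:
```python
from station import env
import cv2,pickle,numpy as np
s=env.sense(); print(s['t'],s['joint_positions'],s['eef_pos'],s['ee_rot'])
m=env.camera_model("wrist");print(m['R'],-np.array(m['R']).T@m['t']); cv2.imwrite("pics/w2.png",env.snapshot("wrist")[:,:,::-1]); pickle.dump(m,open('w2.pkl','wb'))
```

```text
1.275 [ 2.01994284e+01 -6.21774667e+00  1.02839057e+02 -2.56282521e-03
  8.33894396e+01 -6.12453588e+01] [435.88468641 244.1045734  271.17483142] [[-1.60743046e-04 -9.88873723e-01  1.48757297e-01]
 [-1.06484295e-04  1.48757315e-01  9.88873728e-01]
 [-9.99999981e-01  1.43114259e-04 -1.29211225e-04]]
[[ 1.49707294e-01  9.88730348e-01  1.56639175e-04]
 [ 9.49638494e-01 -1.43832356e-01  2.78386395e-01]
 [ 2.75271607e-01 -4.15277231e-02 -9.60469151e-01]] [366.74102886 254.09373461 413.3246201 ]
```

View pics/w2.png

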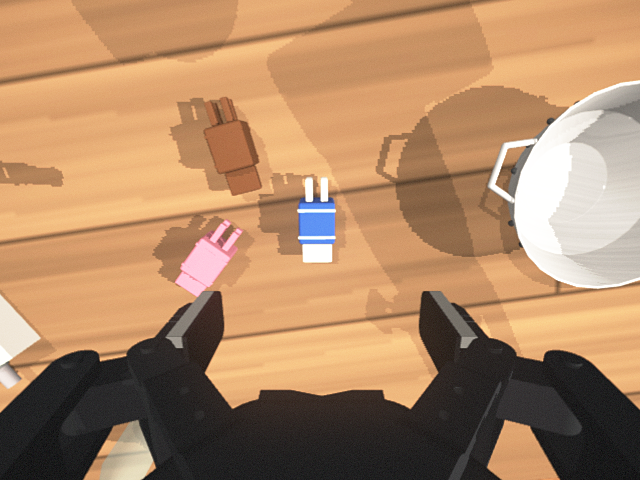

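Run:
```python
from h import *
import pickle
m=pickle.load(open('w2.pkl','rb')); im=cv2.imread("pics/w2.png"); hsv=cv2.cvtColor(im,cv2.COLOR_BGR2HSV)
a=cv2.resize(im[165:275,280:360],None,fx=5,fy=5,interpolation=cv2.INTER_CUBIC); cv2.imwrite("pics/c.png",a)
crop=np.zeros(im.shape[:2],np.uint8); crop[165:275,285:350]=255
blue=cv2.inRange(hsv,(100,100,40),(130,255,255))&crop
wh=cv2.inRange(hsv,(0,0,170),(180,60,255))&crop
for n,M,z in(('blue',blue,42),('white',wh,27)):
    for k in cv2.findContours(M,0,1)[0]:
        if cv2.contourArea(k)>6:
            r=cv2.minAreaRect(k);P=plane(m,cv2.boxPoints(r),z);print(n,np.round(r[0],1),np.round(r[1],1),r[2],P[:,:2].round(1).tolist(),P.mean(0).round(1))
both=cv2.morphologyEx(blue|wh,cv2.MORPH_CLOSE,np.ones((3,3)))
for v in range(178,266,4):
    x=np.where(both[v])[0]
    if len(x): print(v,x.min(),x.max(),blue[v].sum()//255,wh[v].sum()//255)
```

```text
blue [316.5 241. ] [ 4. 35.] 90.0 [[472.5, 212.1], [478.6, 252.5], [483.4, 251.9], [477.3, 211.3]] [477.9 231.9  42. ]
blue [316.5 224. ] [22. 35.] 90.0 [[441.9, 217.3], [447.9, 256.9], [473.8, 253.2], [467.7, 212.9]] [457.8 235.1  42. ]
blue [316.5 203. ] [10. 35.] 90.0 [[424.8, 220.2], [430.8, 259.3], [442.1, 257.7], [436.2, 218.3]] [433.5 238.8  42. ]
white [316.5 253. ] [18. 29.] 90.0 [[483.6, 212.9], [488.9, 248.0], [512.1, 244.7], [506.7, 209.1]] [497.8 228.7  27. ]
white [316.  237.5] [ 3. 36.] 90.0 [[472.8, 209.8], [479.3, 253.0], [483.1, 252.5], [476.5, 209.2]] [477.9 231.1  27. ]
white [316.  210.5] [ 3. 38.] 90.0 [[439.8, 214.3], [446.5, 258.8], [450.1, 258.3], [443.4, 213.7]] [444.9 236.3  27. ]
white [323.5 189. ] [24.  7.] 90.0 [[406.8, 246.9], [408.0, 254.9], [435.6, 250.8], [434.4, 242.7]] [421.2 248.8  27. ]
white [308.5 189. ] [24.  7.] 90.0 [[404.2, 229.8], [405.4, 237.8], [433.0, 233.4], [431.8, 225.2]] [418.6 231.5  27. ]
178 306 326 0 12
182 305 327 0 15
186 305 327 0 15
190 305 327 0 15
194 305 327 0 14
198 302 331 12 15
202 300 333 32 0
206 299 334 36 0
210 297 335 0 39
214 299 334 36 0
218 299 334 36 0
222 299 334 36 0
226 299 334 36 0
230 299 334 36 0
234 299 334 36 0
238 298 334 0 37
242 300 334 34 1
246 302 331 0 30
250 302 331 0 30
254 303 331 0 29
258 303 331 0 29
262 305 327 0 22
```

View pics/c.png

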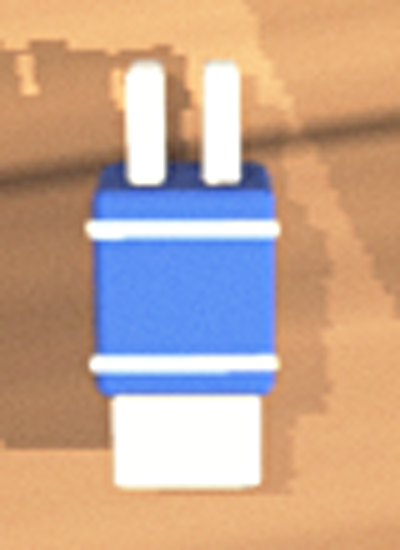

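jog_arm([
  {"xyz": [0.02,-0.018,-0.1],"turn": [0.05,0.33,0],"fingers": -1},
  {"xyz": [0.02,-0.018,-0.2],"turn": [0.1,0.66,0],"fingers": -1},
  {"xyz": [0.02,-0.018,-0.33],"turn": [0.139,0.923,0],"fingers": -1},
  {"xyz": [0.02,-0.018,-0.33],"turn": [0.139,0.923,0],"fingers": -1},
])

```text
t: 1.82
eef_pos: [437.4, 237.1, 128.9]
ee_rot: [[-0.483, -0.863, 0.146], [0.065, 0.131, 0.989], [-0.873, 0.488, -0.007]]
ft_force: [-0.7, -0.4, 0.1]
gripper_width: 85.3
```

jog_arm([
  {"xyz": [0,0,0],"turn": [0.05,0.33,0],"fingers": -1},
  {"xyz": [0,0,0],"turn": [0.1,0.66,0],"fingers": -1},
  {"xyz": [0,0,-0.1],"turn": [0.134,0.89,0],"fingers": -1},
  {"xyz": [0,0,-0.1],"turn": [0.134,0.89,0],"fingers": -1},
  {"xyz": [0,0,-0.1],"turn": [0.134,0.89,0],"fingers": -1},
])

```text
t: 2.45
eef_pos: [444.1, 239.4, 103.1]
ee_rot: [[-0.806, -0.574, 0.145], [0.121, 0.08, 0.989], [-0.579, 0.815, 0.004]]
ft_force: [-0.0, 0.5, 1.3]
gripper_width: 84.9
```

```bash
cat > look.py <<'E'
import sys,pickle,cv2,numpy as np
from station import env
def st():
    s=env.sense(); R=np.array(s['ee_rot'])
    print('t',round(s['t'],2),'j',np.round(s['joint_positions'],1),'tcp',np.round(s['eef_pos'],1),'F',np.round(s['ft_force'],1),'T',np.round(s['torque'],2),'w',round(s['gripper_width'],1)); print(R.round(4).tolist())
    return s
def shot(cam,name):
    m=env.camera_model(cam); im=env.snapshot(cam)[:,:,::-1]; cv2.imwrite(f'pics/{name}.png',im); pickle.dump(m,open(f'{name}.pkl','wb')); return m,im
if __name__=='__main__':
    st()
    for a in sys.argv[1:]:
        c,n=a.split(':'); shot(c,n)
E
python3 look.py wrist:w3
```

```text
t 2.45 j [  9.5  43.6  75.6  15.9 113.2 -73.2] tcp [444.1 239.4 103.1] F [-0.   0.5  1.3] T [-0.03 -0.38 -0.03] w 84.9
[[-0.8061, -0.5737, 0.1451], [0.1208, 0.0805, 0.9894], [-0.5793, 0.8151, 0.0045]]
```

View pics/w3.png

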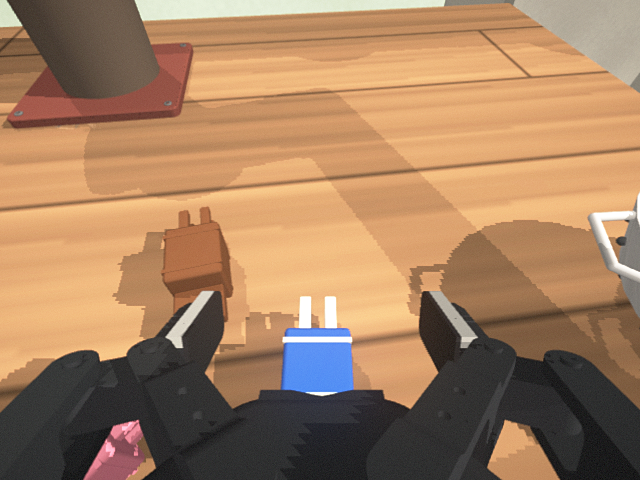

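jog_arm([
  {"xyz": [0,-0.006,-0.1],"turn": [0,0,0],"fingers": -1},
  {"xyz": [0,-0.006,-0.18],"turn": [0,0,0],"fingers": -1},
  {"xyz": [0,-0.006,-0.222],"turn": [0,0,0],"fingers": -1},
  {"xyz": [0,-0.006,-0.222],"turn": [0,0,0],"fingers": -1},
])

```text
t: 3.0
eef_pos: [444.1, 236.3, 12.9]
ee_rot: [[-0.808, -0.571, 0.146], [0.122, 0.081, 0.989], [-0.577, 0.817, 0.004]]
ft_force: [0.3, -0.0, 0.4]
gripper_width: 85.7
```

```bash
python3 look.py scene:s4 wrist:w4; python3 -c "
import cv2; a=cv2.imread('pics/s4.png')[120:260,220:420]; cv2.imwrite('pics/s4c.png',cv2.resize(a,None,fx=4,fy=4,interpolation=2))"
```

```text
t 3.0 j [  9.2  51.4  74.3  15.2 107.2 -75.2] tcp [444.1 236.3  12.9] F [ 0.3 -0.   0.4] T [-0.07 -0.43  0.  ] w 85.7
[[-0.8078, -0.5709, 0.1464], [0.1218, 0.0813, 0.9892], [-0.5767, 0.817, 0.0039]]
```

View pics/s4c.png

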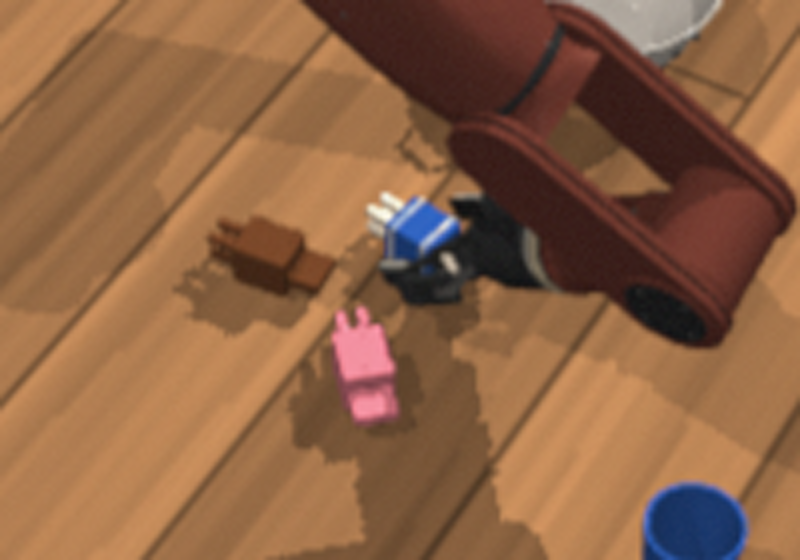

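View pics/w4.png

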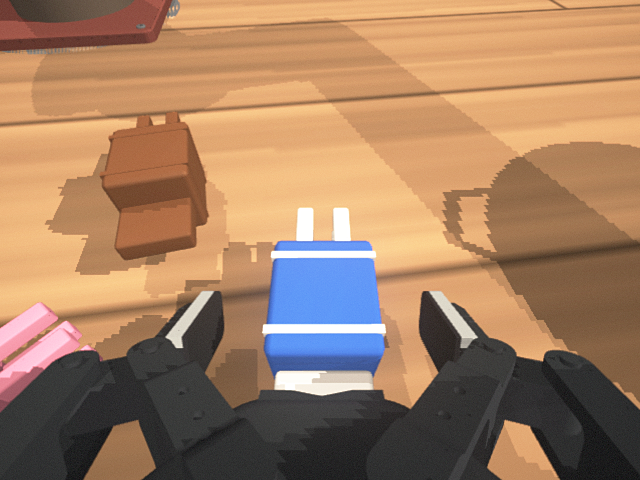

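The cartridge sits centred between the fingers at about (323,300) in the wrist view, so I close.

jog_arm([
  {"xyz": [0,0,0],"turn": [0,0,0],"fingers": 1},
  {"xyz": [0,0,0],"turn": [0,0,0],"fingers": 1},
  {"xyz": [0,0,0],"turn": [0,0,0],"fingers": 1},
  {"xyz": [0,0,0],"turn": [0,0,0],"fingers": 1},
  {"xyz": [0,0,0],"turn": [0,0,0],"fingers": 1},
  {"xyz": [0,0,0],"turn": [0,0,0],"fingers": 1},
])

```text
t: 3.85
eef_pos: [443.4, 235.9, 11.1]
ee_rot: [[-0.81, -0.568, 0.147], [0.122, 0.082, 0.989], [-0.574, 0.819, 0.003]]
ft_force: [1.1, 0.6, 5.8]
gripper_width: 41.4
```

```bash
python3 look.py wrist:w5
```

```text
t 3.85 j [  9.2  51.7  74.2  15.2 107.2 -75.2] tcp [443.4 235.9  11.1] F [1.1 0.6 5.8] T [ 0.02  0.1  -0.03] w 41.4
[[-0.81, -0.5678, 0.147], [0.1222, 0.0818, 0.9891], [-0.5736, 0.8191, 0.0032]]
```

View pics/w5.png

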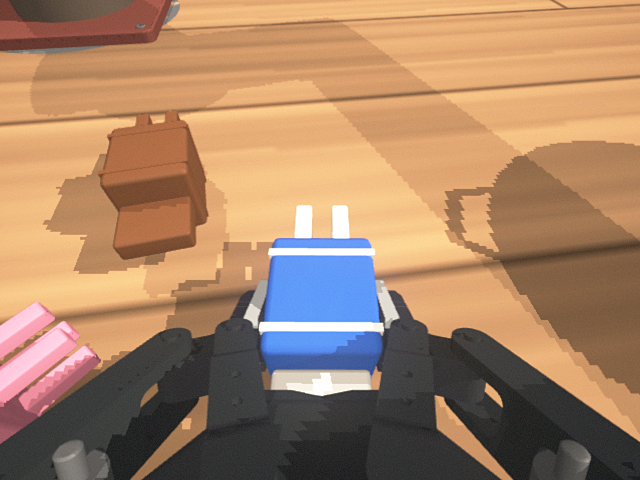

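jog_arm([
  {"xyz": [0,0,0.12],"turn": [0,0,0],"fingers": 1},
  {"xyz": [0,0,0.25],"turn": [0,0,0],"fingers": 1},
  {"xyz": [0.05,-0.05,0.4],"turn": [-0.049,-0.33,0],"fingers": 1},
  {"xyz": [0.1,-0.1,0.45],"turn": [-0.098,-0.66,0],"fingers": 1},
  {"xyz": [0.15,-0.2,0.48],"turn": [-0.147,-0.989,0],"fingers": 1},
  {"xyz": [0.15,-0.2,0.48],"turn": [-0.147,-0.989,0],"fingers": 1},
])

```text
t: 4.65
eef_pos: [504.5, 154.3, 205.5]
ee_rot: [[-0.411, -0.9, 0.147], [0.064, 0.133, 0.989], [-0.91, 0.415, 0.003]]
ft_force: [-0.2, 0.7, -2.6]
gripper_width: 41.6
```

```bash
python3 look.py wrist:w6
python3 - <<'E'
from station import env
from h import *
mt=env.camera_model("top"); ms=env.camera_model("scene")
T=cv2.imread("pics/top0.png"); S=cv2.imread("pics/scene0.png")
cv2.imwrite("pics/fs.png",cv2.resize(S[265:340,225:305],None,fx=7,fy=7,interpolation=2))
def an(im,box,m,lab):
    y0,y1,x0,x1=box; hsv=cv2.cvtColor(im,cv2.COLOR_BGR2HSV).astype(int); c=np.zeros(im.shape[:2],np.uint8)
    c[y0:y1,x0:x1]=255
    w=((hsv[...,2]>185)&(hsv[...,1]<50)).astype(np.uint8)*255&c
    con=max(cv2.findContours(w,0,1)[0],key=cv2.contourArea)
    fill=np.zeros_like(w); cv2.drawContours(fill,[con],-1,255,-1)
    hole=fill&~w
    n,L,st,ce=cv2.connectedComponentsWithStats(hole)
    for i in range(1,n):
        if st[i,4]>20:
            print(lab,'hole',ce[i],st[i]); print('z45',plane(m,[ce[i]],45).round(1))
    r=cv2.boxPoints(cv2.minAreaRect(con)); print(lab,plane(m,r,45)[:,:2].round(1).tolist())
    ap=cv2.approxPolyDP(con,5,True)[:,0]; print('poly',ap.tolist(),plane(m,ap,45)[:,:2].round(1).tolist())
    b,g,rr=[im[...,i].astype(float) for i in range(3)]
    W=np.clip(rr-np.maximum(b,g)-40,0,None)*(hole>0)
    ys,xs=np.nonzero(W); ww=W[ys,xs]; P=plane(m,np.c_[xs,ys],30)[:,:2]
    mu=(P*ww[:,None]).sum(0)/ww.sum(); C=((P-mu)*ww[:,None]).T@(P-mu)/ww.sum(); e,v=np.linalg.eigh(C)
    print('bar',mu.round(1),np.degrees(np.arctan2(v[1,1],v[0,1])),np.sqrt(e*12))
an(T,(210,300,380,465),mt,'top'); an(S,(270,335,230,292),ms,'scene')
E
```

```text
t 4.65 j [  4.8  19.1  85.8   5.7  99.1 -77. ] tcp [504.5 154.3 205.5] F [-0.2  0.7 -2.6] T [-0.   -0.31 -0.03] w 41.6
[[-0.4106, -0.8998, 0.1474], [0.0638, 0.1329, 0.9891], [-0.9096, 0.4155, 0.0029]]
top hole [419.84955752 251.93362832] [412 244  17  17 226]
z45 [[ 538.2 -253.8   45. ]]
top [[571.4, -177.1], [616.7, -290.2], [504.8, -333.3], [460.5, -220.6]]
poly [[434, 221], [389, 239], [407, 283], [452, 265]] [[613.0, -289.8], [569.6, -179.8], [463.9, -221.5], [506.3, -331.2]]
bar [ 536.  -256.3] -166.45565857366813 [ 7.17346217 23.25001288]
scene hole [261.4109589  299.54109589] [255 293  14  13 146]
z45 [[ 538.2 -261.1   45. ]]
scene [[503.9, -337.7], [447.7, -229.6], [571.6, -183.8], [621.9, -293.1]]
poly [[246, 279], [236, 315], [277, 321], [286, 286]] [[462.4, -228.7], [505.6, -337.0], [612.4, -294.0], [573.4, -188.8]]
bar [ 535.2 -261.8] -167.78281351432105 [ 7.60244541 24.23785161]
```

View pics/w6.png

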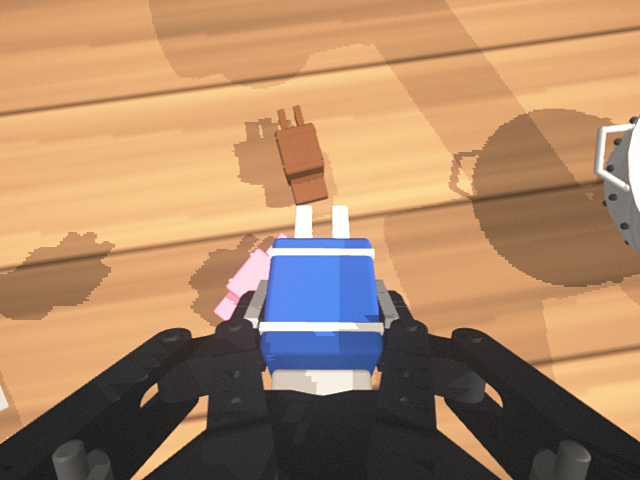

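View pics/fs.png

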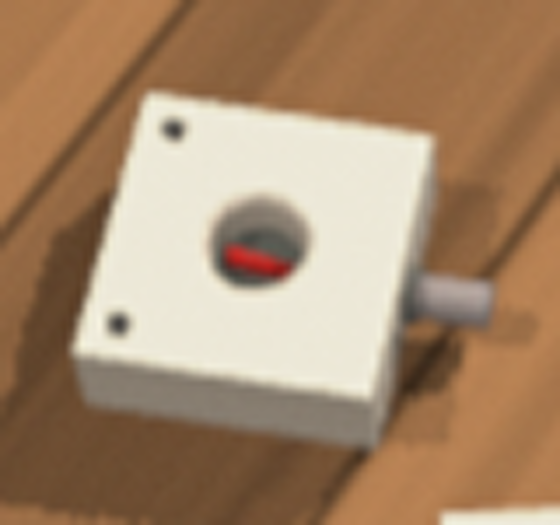

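jog_arm([
  {"xyz": [0.1,-0.13,0.03],"turn": [-0.049,-0.33,0],"fingers": 1},
  {"xyz": [0.16,-0.26,0.06],"turn": [-0.098,-0.66,0],"fingers": 1},
  {"xyz": [0.2,-0.38,0.08],"turn": [-0.147,-0.989,0],"fingers": 1},
  {"xyz": [0.2,-0.38,0.08],"turn": [-0.147,-0.989,0],"fingers": 1},
])

```text
t: 5.2
eef_pos: [581.3, 2.2, 232.5]
ee_rot: [[0.083, -0.986, 0.148], [-0.011, 0.147, 0.989], [-0.996, -0.084, 0.001]]
ft_force: [-1.3, 0.2, -2.3]
gripper_width: 41.2
```

jog_arm([
  {"xyz": [0.06,-0.13,0.02],"turn": [-0.049,-0.33,0],"fingers": 1},
  {"xyz": [0.1,-0.26,0.03],"turn": [-0.098,-0.66,0],"fingers": 1},
  {"xyz": [0.12,-0.4,0.03],"turn": [-0.147,-0.989,0],"fingers": 1},
  {"xyz": [0.12,-0.4,0.03],"turn": [-0.147,-0.989,0],"fingers": 1},
  {"xyz": [0.12,-0.4,0.03],"turn": [-0.147,-0.989,0],"fingers": 1},
])

```text
t: 5.82
eef_pos: [630.6, -154.9, 244.1]
ee_rot: [[0.563, -0.814, 0.144], [-0.08, 0.12, 0.99], [-0.822, -0.569, 0.003]]
ft_force: [-0.6, -0.5, -1.8]
gripper_width: 41.8
```

```bash
python3 look.py wrist:w7
```

```text
t 5.83 j [ -26.    -8.2  114.    15.3   41.8 -116.1] tcp [ 630.6 -154.9  244.1] F [-0.6 -0.5 -1.8] T [0.05 0.51 0.01] w 41.8
[[0.5634, -0.8135, 0.1441], [-0.0795, 0.1202, 0.9896], [-0.8224, -0.569, 0.003]]
```

View pics/w7.png

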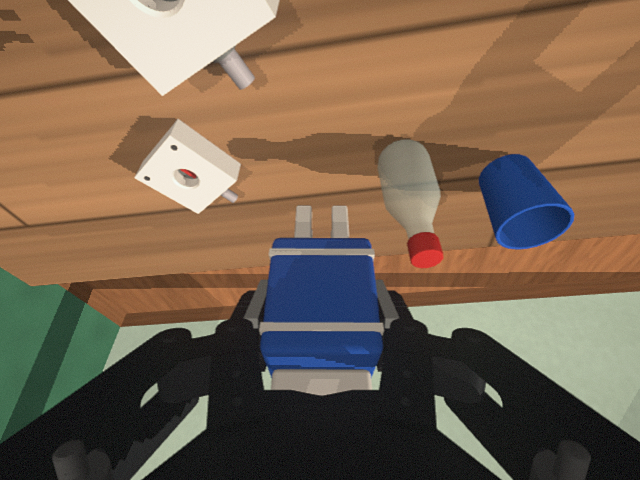

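jog_arm([
  {"xyz": [-0.03,-0.08,0],"turn": [0,0,0.25],"fingers": 1},
  {"xyz": [-0.07,-0.16,0],"turn": [0,0,0.5],"fingers": 1},
  {"xyz": [-0.1,-0.24,0],"turn": [0,0,0.7],"fingers": 1},
  {"xyz": [-0.1,-0.24,0],"turn": [0,0,0.7],"fingers": 1},
  {"xyz": [-0.1,-0.24,0],"turn": [0,0,0.7],"fingers": 1},
])

```text
t: 6.5
eef_pos: [605.9, -233.1, 259.0]
ee_rot: [[0.532, -0.826, -0.184], [0.1, -0.155, 0.983], [-0.841, -0.542, 0.0]]
ft_force: [-0.2, -0.0, -2.0]
gripper_width: 41.5
```

```bash
python3 look.py wrist:w8 top:t8
```

```text
t 6.5 j [ -40.9   -2.9  106.8   30.    58.1 -153.5] tcp [ 605.9 -233.1  259. ] F [-0.2 -0.  -2. ] T [-0.12  0.48  0.02] w 41.5
[[0.5323, -0.8262, -0.1844], [0.1001, -0.1549, 0.9828], [-0.8406, -0.5416, 0.0003]]
```

View pics/w8.png

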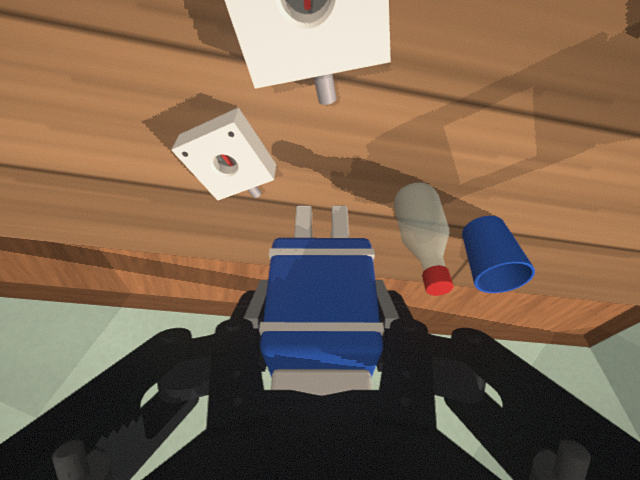

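```bash
cat > kin.py <<'E'
import numpy as np
from scipy.spatial.transform import Rotation as Ro
from scipy.optimize import least_squares
J=np.array([[68.406,12.6755,87.525,0,79.9125,-7.2254],[20.1994,-6.21775,102.839,0,83.389,-61.245],[9.5,43.6,75.6,15.9,113.2,-73.2],[9.2,51.7,74.2,15.2,107.2,-75.2],[4.8,19.1,85.8,5.7,99.1,-77],[-26,-8.2,114,15.3,41.8,-116.1],[-40.9,-2.9,106.8,30,58.1,-153.5]])
P=np.array([[154.873,604.876,230.2],[435.885,244.1,271.17],[444.1,239.4,103.1],[443.4,235.9,11.1],[504.5,154.3,205.5],[630.6,-154.9,244.1],[605.9,-233.1,259.]])
Rm=[[[-0.0007,-0.96872,0.24815],[-0.0018,0.24815,0.96872],[-1,0,-0.002]],
[[0,-0.98887,.14876],[0,.14876,.98887],[-1,0,0]],
[[-0.8061,-0.5737,0.1451],[0.1208,0.0805,0.9894],[-0.5793,0.8151,0.0045]],
[[-0.81,-0.5678,0.147],[0.1222,0.0818,0.9891],[-0.5736,0.8191,0.0032]],
[[-0.4106,-0.8998,0.1474],[0.0638,0.1329,0.9891],[-0.9096,0.4155,0.0029]],
[[0.5634,-0.8135,0.1441],[-0.0795,0.1202,0.9896],[-0.8224,-0.569,0.003]],
[[0.5323,-0.8262,-0.1844],[0.1001,-0.1549,0.9828],[-0.8406,-0.5416,0.0003]]]
R0=np.array([[0,0,1],[0,1,0],[1,0,0.]])
def fk(q,p):
    # frames: local z along link when angles 0 (vertical)
    a1,h,d1,L2,e,L3,d2,L6,e6,s4,s6,off=p[:12]
    ry=lambda a:Ro.from_euler('y',a,degrees=True).as_matrix(); rz=lambda a:Ro.from_euler('z',a,degrees=True).as_matrix()
    A=rz(q[0]); x=A@np.array([a1,d1,h]); A=A@ry(q[1]); x=x+A@[0,0,L2]; A=A@ry(q[2]); x=x+A@np.array([e,0,L3])
    A=A@rz(s4*q[3])
    x=x+A@[0,d2,0]; A=A@ry(q[4]); A=A@rz(s6*q[5]+off); x=x+A@[e6*0,0,L6]
    # tool: x along local z
    T=A@np.array([[0,0,1],[0,1,0],[-1,0,0.]]).T if False else np.c_[A[:,2],A[:,1],-A[:,0]]
    return x,T
if __name__=='__main__':
  best=None
  for s4 in(1,-1):
   for s6 in(1,-1):
    for off in(0,90,180,270):
     def f(v):
        p=[v[0],v[1],v[2],v[3],v[4],v[5],v[6],v[7],0,s4,s6,off]
        o=[]
        for q,x,R in zip(J,P,Rm):
            a,T=fk(q,p); o+=list((a-x)); o+=list(((T-np.array(R))*300).ravel())
        return np.array(o+[v[6]*1e-3])
     r=least_squares(f,[0,190,78,395,0,540,0,250])
     if best is None or r.cost<best[0]: best=(r.cost,r.x,s4,s6,off,f(r.x))
  print(best[0],best[1].round(1),best[2:5]); print(best[5][:-1].reshape(-1,12)[:,:3].round(1)); print(abs(best[5][:-1].reshape(-1,12)[:,3:]).max(1).round(1))
  v=best[1]; np.save('kin.npy',[*v,0,best[2],best[3],best[4]])
E
python3 kin.py
```

```text
1.3546608597422605 [ 8.000e-01  3.119e+02  7.920e+01  4.119e+02  5.380e+01  5.473e+02
 -5.000e-01  3.336e+02] (1, 1, 0)
[[ 0.   0.2  0.1]
 [ 0.1  0.1  0. ]
 [ 0.1 -0.1 -0.3]
 [-0.   0.3  0.2]
 [-0.3 -0.2 -0.3]
 [ 0.2  0.1  0.5]
 [-0.3 -0.  -0.1]]
[0.1 0.1 0.2 0.1 0.5 0.3 0.4]
```

```bash
cat > ik.py <<'E'
import numpy as np
from kin import fk
from scipy.optimize import least_squares
p=np.load('kin.npy')
lo=np.array([-170.65,-52.31,5.05,-71.25,11.57,-153.62]);hi=np.array([170.65,119.04,147.46,251.25,151.72,153.62])
def ik(x,T,q0,free=False):
    l,h=(lo-400,hi+400) if free else (lo,hi)
    def f(q):
        a,R=fk(q,p); return np.r_[(a-x),((R-T)*300).ravel()]
    r=least_squares(f,np.clip(q0,l+.1,h-.1),bounds=(l,h)); return r.x,np.sqrt(2*r.cost)
def upright(az,tau,O,ox=-17.2):
    a=np.radians(az);t=np.radians(tau);u=np.array([np.cos(a),np.sin(a),0]);z=np.array([0,0,1.])
    xt=np.cos(t)*u-np.sin(t)*z; yt=-np.sin(t)*u-np.cos(t)*z; zt=np.cross(xt,yt)
    return np.asarray(O)-ox*xt, np.c_[xt,yt,zt]
E
python3 - <<'E'
from ik import *
q0=np.array([-40,-3,112,30,45,-150.])
for z in(72,130,180):
  for az in(12,8,4,0,-5):
    x,T=upright(az,55,[538,-257,z]); q,c=ik(x,T,q0,True); print(z,az,q.round(1),round(c,2))
print('other')
rng=np.random.default_rng(0)
for az in(8,98,188,-82):
  for flip in(0,1):
    x,T=upright(az,55,[538,-257,72]); 
    if flip: T=T*[1,-1,-1]
    for k in range(12):
      q,c=ik(x,T,lo+(hi-lo)*rng.random(6))
      if c<.5: print(az,flip,q.round(1))
E
```

```text
72 12 [ -49.     9.4  119.6   47.4   42.9 -184.5] 0.0
72 8 [ -48.2    8.2  121.    47.8   40.  -180.9] 0.0
72 4 [ -47.2    7.2  122.3   47.9   37.1 -176.9] 0.0
72 0 [ -46.1    6.1  123.4   47.5   34.1 -172.6] 0.0
72 -5 [ -44.6    5.   124.6   46.4   30.3 -166.2] 0.0
130 12 [ -49.     3.   118.8   42.4   48.1 -177.3] 0.0
130 8 [ -48.2    1.7  120.1   42.1   45.3 -173.1] 0.0
130 4 [ -47.2    0.4  121.4   41.4   42.5 -168.6] 0.0
130 0 [ -46.1   -0.7  122.5   40.4   39.7 -163.6] 0.0
130 -5 [ -44.6   -1.9  123.7   38.3   36.1 -156.6] 0.0
180 12 [ -49.    -1.7  117.2   39.    52.9 -172. ] 0.0
180 8 [ -48.2   -3.1  118.6   38.3   50.2 -167.6] 0.0
180 4 [ -47.2   -4.4  119.8   37.3   47.5 -162.8] 0.0
180 0 [ -46.1   -5.6  120.9   35.9   44.8 -157.6] 0.0
180 -5 [ -44.6   -6.9  122.    33.4   41.5 -150.4] 0.0
other
8 1 [-48.2   8.2 121.   47.8  40.   -0.9]
8 1 [-48.2   8.2 121.   47.8  40.   -0.9]
8 1 [-48.2   8.2 121.   47.8  40.   -0.9]
8 1 [-48.2   8.2 121.   47.8  40.   -0.9]
98 0 [-44.1  37.6  80.7  20.6  90.6 122.7]
98 0 [-44.1  37.6  80.7  20.6  90.6 122.7]
98 0 [-44.1  37.6  80.7  20.6
[... 797 characters left out ...]
.  -118.6]
188 1 [ -23.9   42.6   73.   -17.7   95.  -118.6]
188 1 [ -23.9   42.6   73.   -17.7   95.  -118.6]
188 1 [ -23.9   42.6   73.   -17.7   95.  -118.6]
188 1 [ -23.9   42.6   73.   -17.7   95.  -118.6]
188 1 [ -23.9   42.6   73.   -17.7   95.  -118.6]
-82 0 [-17.3  15.7 112.  -46.2  46.    5.9]
-82 0 [-17.3  15.7 112.  -46.2  46.    5.9]
-82 0 [-17.3  15.7 112.  -46.2  46.    5.9]
-82 0 [-17.3  15.7 112.  -46.2  46.    5.9]
-82 0 [-17.3  15.7 112.  -46.2  46.    5.9]
-82 0 [-17.3  15.7 112.  -46.2  46.    5.9]
-82 0 [-17.3  15.7 112.  -46.2  46.    5.9]
-82 0 [-17.3  15.7 112.  -46.2  46.    5.9]
-82 0 [-17.3  15.7 112.  -46.2  46.    5.9]
-82 0 [-17.3  15.7 112.  -46.2  46.    5.9]
```

Run:
```python
from ik import *
for O in([560,-220,230],[600,-230,250],[540,-257,190]):
  q=np.array([-40.9,-2.9,106.8,30,58.1,-153.5]); print(O)
  for az in range(-8,-84,-10):
    x,T=upright(az,55,O); q,c=ik(x,T,q,True); print(az,x.round(),q.round(1),round(c,2))
```

```text
[560, -220, 230]
-8 [ 570. -221.  216.] [ -37.7  -11.5  120.2   24.8   42.8 -133.8] 0.0
-18 [ 569. -223.  216.] [ -33.7  -12.5  121.    14.5   38.4 -114.4] 0.0
-28 [ 569. -225.  216.] [-29.4 -12.3 120.9   1.3  36.5 -92.2] 0.0
-38 [ 568. -226.  216.] [-25.1 -10.9 119.7 -12.2  37.5 -69.7] 0.0
-48 [ 567. -227.  216.] [-21.1  -8.4 117.6 -23.2  41.2 -49.6] 0.0
-58 [ 565. -228.  216.] [-17.8  -5.2 114.6 -30.6  46.7 -33.2] 0.0
-68 [ 564. -229.  216.] [-15.2  -1.4 111.  -34.9  53.  -20. ] 0.0
-78 [ 562. -230.  216.] [-13.3   2.7 106.9 -37.   59.6  -9.1] 0.0
[600, -230, 250]
-8 [ 610. -231.  236.] [ -35.7   -6.6  113.6   22.8   43.5 -130.2] 0.0
-18 [ 609. -233.  236.] [ -32.    -7.5  114.5   12.6   39.5 -111.3] 0.0
-28 [ 609. -235.  236.] [-28.   -7.3 114.3   0.   38.  -90. ] 0.0
-38 [ 608. -236.  236.] [-24.1  -5.9 113.  -12.5  39.4 -68.8] 0.0
-48 [ 607. -237.  236.] [-20.5  -3.6 110.9 -22.8  43.2 -49.9] 0.0
-58 [ 605. -238.  236.] [-17.5  -0.5 107.9 -29.8  48.6 -34.3] 0.0
-68 [ 604. -239.  236.] [-15.1   3.1 104.2 -34.   55.  -21.5] 0.0
-78 [ 602. -240.  236.] [-13.3   7.1  99.9 -36.1  61.7 -11. ] 0.0
[540, -257, 190]
-8 [ 550. -258.  176.] [ -43.3   -8.2  122.    30.6   40.6 -144.3] 0.0
-18 [ 549. -260.  176.] [ -39.5   -9.7  123.3   21.4   35.2 -125.6] 0.0
-28 [ 549. -262.  176.] [ -35.2  -10.   123.6    7.8   31.9 -102.6] 0.0
-38 [ 548. -263.  176.] [-30.8  -9.  122.8  -7.8  31.7 -77.4] 0.0
-48 [ 547. -264.  176.] [-26.7  -7.  121.  -21.5  34.8 -54.4] 0.0
-58 [ 545. -265.  176.] [-23.   -4.  118.3 -30.7  40.1 -35.8] 0.0
-68 [ 544. -266.  176.] [-20.1  -0.5 114.8 -35.9  46.5 -21.3] 0.0
-78 [ 542. -267.  176.] [-17.9   3.5 110.8 -38.3  53.3  -9.8] 0.0
```

The wrist's last joint ran to the edge of its range. My fitted kinematics show that the next quarter turn, with the cartridge facing about -78°, is comfortably reachable, so I yaw clockwise.

jog_arm([
  {"xyz": [0,0,0],"turn": [0,0,-0.25],"fingers": 1},
  {"xyz": [0,0,0],"turn": [0,0,-0.5],"fingers": 1},
  {"xyz": [0,0,0],"turn": [0,0,-0.75],"fingers": 1},
  {"xyz": [0,0,0],"turn": [0,0,-1],"fingers": 1},
  {"xyz": [0,0,0],"turn": [0,0,-1],"fingers": 1},
])

```text
t: 7.22
eef_pos: [605.5, -231.8, 259.1]
ee_rot: [[0.511, -0.794, 0.329], [-0.179, 0.276, 0.944], [-0.841, -0.542, -0.0]]
ft_force: [-0.3, -0.2, -2.4]
gripper_width: 41.8
```

jog_arm([
  {"xyz": [0,0,0],"turn": [0,0,-0.25],"fingers": 1},
  {"xyz": [0,0,0],"turn": [0,0,-0.5],"fingers": 1},
  {"xyz": [0,0,0],"turn": [0,0,-0.75],"fingers": 1},
  {"xyz": [0,0,0],"turn": [0,0,-1],"fingers": 1},
  {"xyz": [0,0,0],"turn": [0,0,-1],"fingers": 1},
])

```text
t: 7.85
eef_pos: [605.7, -233.3, 258.7]
ee_rot: [[0.352, -0.551, 0.757], [-0.41, 0.636, 0.654], [-0.842, -0.54, -0.002]]
ft_force: [0.7, -0.2, -1.8]
gripper_width: 41.5
```

```bash
python3 look.py
```

```text
t 7.85 j [-20.3  -3.9 107.7 -20.5  48.7 -51.3] tcp [ 605.7 -233.3  258.7] F [ 0.7 -0.2 -1.8] T [0.36 0.29 0.08] w 41.5
[[0.3519, -0.5507, 0.7569], [-0.4099, 0.6364, 0.6535], [-0.8415, -0.5402, -0.0018]]
```

```bash
cat > go.py <<'E'
import sys,numpy as np
from ik import *
from station import env
from scipy.spatial.transform import Rotation as Ro
def delta(x,T):
    s=env.sense(); R=np.array(s['ee_rot']); d=(np.array(x)-s['eef_pos'])/400; r=Ro.from_matrix(T@R.T).as_rotvec(degrees=True)/30
    q,c=ik(x,T,np.array(s['joint_positions'])); print('xyz',d.round(4).tolist(),'turn',r.round(4).tolist(),'ik',q.round(1),round(c,2))
E
python3 - <<'E'
from go import *
x,T=upright(-77.5,55,[0,0,0]); delta([550,-310,240],T);
E
```

```text
xyz [-0.1393, -0.1917, -0.0468] turn [-0.0678, -0.0378, -0.9434] ik [-22.3   1.2 105.7 -34.4  56.5 -19.6] 0.0
```

jog_arm([
  {"xyz": [-0.04,-0.05,-0.01],"turn": [-0.017,-0.009,-0.24],"fingers": 1},
  {"xyz": [-0.08,-0.1,-0.02],"turn": [-0.034,-0.019,-0.48],"fingers": 1},
  {"xyz": [-0.12,-0.15,-0.03],"turn": [-0.05,-0.028,-0.72],"fingers": 1},
  {"xyz": [-0.14,-0.19,-0.047],"turn": [-0.068,-0.038,-0.943],"fingers": 1},
  {"xyz": [-0.14,-0.19,-0.047],"turn": [-0.068,-0.038,-0.943],"fingers": 1},
  {"xyz": [-0.14,-0.19,-0.047],"turn": [-0.068,-0.038,-0.943],"fingers": 1},
])

```text
t: 8.6
eef_pos: [549.3, -310.5, 240.6]
ee_rot: [[0.124, -0.175, 0.977], [-0.561, 0.8, 0.215], [-0.819, -0.574, 0.001]]
ft_force: [-0.4, -0.4, -1.7]
gripper_width: 41.3
```

```bash
python3 look.py wrist:w9 scene:s9
```

```text
t 8.6 j [-22.3   1.1 105.8 -34.4  56.6 -19.5] tcp [ 549.3 -310.5  240.6] F [-0.4 -0.4 -1.7] T [0.47 0.11 0.03] w 41.3
[[0.1241, -0.1751, 0.9767], [-0.5607, 0.7997, 0.2146], [-0.8187, -0.5743, 0.001]]
```

View pics/w9.png

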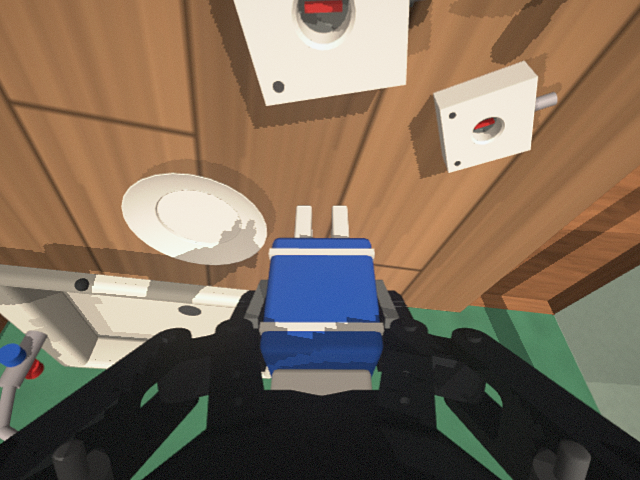

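View pics/s9.png

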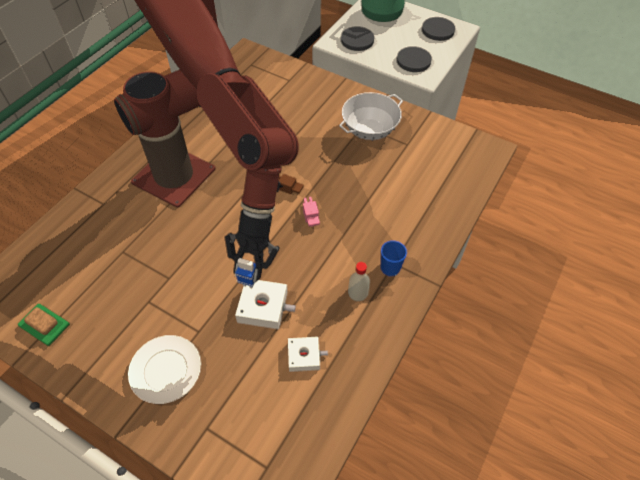

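jog_arm([
  {"xyz": [0.03,-0.12,0.05],"turn": [0,0,0],"fingers": 1},
  {"xyz": [0.03,-0.12,0.05],"turn": [0,0,0],"fingers": 1},
  {"xyz": [0.03,-0.12,0.05],"turn": [0,0,0],"fingers": 1},
])

```text
t: 9.07
eef_pos: [561.0, -358.5, 260.7]
ee_rot: [[0.123, -0.172, 0.977], [-0.562, 0.8, 0.211], [-0.818, -0.575, 0.002]]
ft_force: [0.1, 0.1, -2.8]
gripper_width: 41.2
```

```bash
python3 look.py wrist:w10
python3 - <<'E'
import cv2
a=cv2.imread('pics/w10.png')[0:250,200:460]; cv2.imwrite('pics/w10c.png',cv2.resize(a,None,fx=2.4,fy=2.4,interpolation=2))
E
```

```text
t 9.07 j [-26.4   3.4 101.1 -32.6  56.4 -24.8] tcp [ 561.  -358.5  260.7] F [ 0.1  0.1 -2.8] T [0.45 0.12 0.01] w 41.2
[[0.1229, -0.1718, 0.9774], [-0.5619, 0.7998, 0.2112], [-0.818, -0.5752, 0.0018]]
```

View pics/w10c.png

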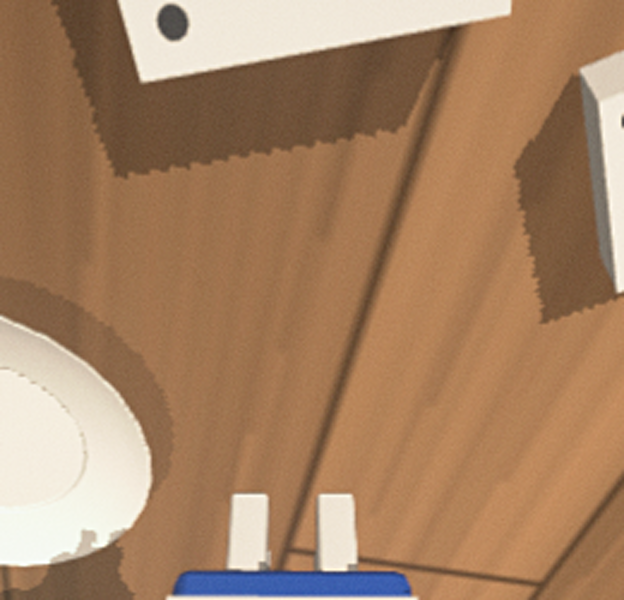

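jog_arm([
  {"xyz": [-0.025,0.11,0],"turn": [0,0,0],"fingers": 1},
  {"xyz": [-0.05,0.22,0],"turn": [0,0,0],"fingers": 1},
  {"xyz": [-0.05,0.22,0],"turn": [0,0,0],"fingers": 1},
  {"xyz": [-0.05,0.22,0],"turn": [0,0,0],"fingers": 1},
])

```text
t: 9.62
eef_pos: [541.4, -270.2, 260.7]
ee_rot: [[0.124, -0.173, 0.977], [-0.562, 0.799, 0.213], [-0.818, -0.576, 0.002]]
ft_force: [-0.5, -0.5, -1.6]
gripper_width: 41.9
```

```bash
python3 look.py wrist:w11
python3 - <<'E'
import cv2
a=cv2.imread('pics/w11.png')[0:250,200:460]; cv2.imwrite('pics/w11c.png',cv2.resize(a,None,fx=2.4,fy=2.4,interpolation=2))
E
```

```text
t 9.62 j [-18.3  -2.2 106.8 -34.6  60.6 -17.1] tcp [ 541.4 -270.2  260.7] F [-0.5 -0.5 -1.6] T [ 0.48  0.1  -0.  ] w 41.9
[[0.1238, -0.173, 0.9771], [-0.5624, 0.7991, 0.2127], [-0.8176, -0.5758, 0.0016]]
```

View pics/w11c.png

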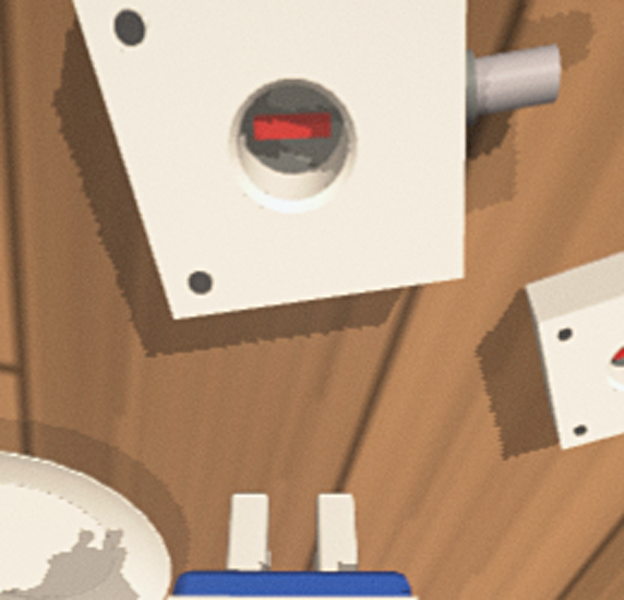

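Run:
```python
from h import *
import pickle
m=pickle.load(open('w11.pkl','rb')); im=cv2.imread('pics/w11.png')
R=np.array([[0.1238,-0.173,0.9771],[-0.5624,0.7991,0.2127],[-0.8176,-0.5758,0.0016]]); tcp=np.array([541.4,-270.2,260.7])
xt,yt,zt=R.T; t=np.radians(55)
# grasp: xt=-s u -c z ; yt=-c u + s z (u=cart x, z = cart z)
cx=-np.sin(t)*xt-np.cos(t)*yt; cz=-np.cos(t)*xt+np.sin(t)*yt; cy=np.cross(cz,cx)
print('cartridge x axis',cx.round(4),'az of -z',np.degrees(np.arctan2(-cz[1],-cz[0])))
O=tcp-17.2*xt; print('O',O.round(1))
w=lambda p:O+p[0]*cx+p[1]*cy+p[2]*cz
for p in([-51,12.5,12.5],[-51,5,12.5],[-51,-5,12.5],[-51,-12.5,12.5],[-25,21,21],[-25,-21,21]):
    u=proj(m,w(p))[0]; print(p,u.round(1),'crop',((u-[200,0])*2.4).round())
# bar, rim
print('red pts z30',plane(m,np.array([[254,117],[331,112],[331,135],[256,140]])/2.4+[200,0],30)[:,:2].round(1).tolist())
hsv=cv2.cvtColor(im,cv2.COLOR_BGR2HSV); red=(cv2.inRange(hsv,(0,120,60),(10,255,255))|cv2.inRange(hsv,(170,120,60),(180,255,255)))
red[80:]=0;red[:,:290]=0;red[:,350:]=0
ys,xs=np.nonzero(red);P=plane(m,np.c_[xs,ys]+0.0,30)[:,:2];mu=P.mean(0);e,v=np.linalg.eigh(np.cov((P-mu).T));print('bar',mu.round(1),np.degrees(np.arctan2(v[1,1],v[0,1])),np.sqrt(12*e))
corn=np.array([[76,0],[175,319],[464,276],[466,0]])/2.4+[200,0]
C=plane(m,corn,45)[:,:2]; print('base pts',C.round(1).tolist(),'edge len',np.linalg.norm(C[1]-C[2]),'az',[np.degrees(np.arctan2(*(C[i]-C[i+1])[::-1])).round(1) for i in range(3)])
d=(C[2]-C[1])/np.linalg.norm(C[2]-C[1]); n=np.array([-d[1],d[0]]); mid=(C[1]+C[2])/2; print('centre est',mid+60*n,mid-60*n)
# floor disk: dark grey region
g=cv2.cvtColor(im,cv2.COLOR_BGR2GRAY); M=((g<140)).astype(np.uint8)*255|red; M[90:]=0;M[:28]=0;M[:,:295]=0;M[:,350:]=0
k=max(cv2.findContours(M,0,1)[0],key=cv2.contourArea); el=cv2.fitEllipse(k); print('dark ellipse',el); Q=plane(m,k[:,0],21)[:,:2]; (cc,r)=cv2.minEnclosingCircle(Q.astype(np.float32)); print('floor z21 circle',cc,r, Q.min(0),Q.max(0))
# rim chamfer outer
print('rim z45', plane(m,np.array([[230,145],[357,140],[292,212]])/2.4+[200,0],45).round(1).tolist())
```

```text
cartridge x axis [-0.0022  0.0023  1.    ] az of -z -77.71870185558353
O [ 539.3 -260.5  274.8]
[-51, 12.5, 12.5] [345.7 206.4] crop [350. 495.]
[-51, 5, 12.5] [330.3 206.4] crop [313. 495.]
[-51, -5, 12.5] [309.8 206.4] crop [263. 495.]
[-51, -12.5, 12.5] [294.4 206.4] crop [227. 495.]
[-25, 21, 21] [370.1 237. ] crop [408. 569.]
[-25, -21, 21] [269.7 237.2] crop [167. 569.]
red pts z30 [[526.0, -256.4], [552.7, -248.9], [554.6, -256.5], [528.1, -264.1]]
bar [ 539.7 -256.4] -165.40618650880552 [ 8.22322482 27.89544442]
base pts [[465.5, -228.8], [506.8, -335.8], [618.3, -291.5], [583.4, -203.3]] edge len 119.96030620525971 az [np.float64(111.1), np.float64(-158.3), np.float64(-68.4)]
centre est [ 540.42182756 -257.91337807] [ 584.72749042 -369.43471342]
dark ellipse ((322.54412841796875, 52.66086196899414), (37.664920806884766, 44.96662139892578), 108.3110580444336)
floor z21 circle (542.2506103515625, -263.9410400390625) 20.87918472290039 [ 521.44923868 -276.80649699] [ 562.59296553 -244.2332999 ]
rim z45 [[518.7, -261.3, 45.0], [561.9, -250.2, 45.0], [545.1, -280.3, 45.0]]
```

Run:
```python
from go import *
for z in(110,72):
  x,T=upright(-75,55,[540.3,-258,z]); x=x-0.8*T[:,2]; print(x); delta(x,T)
```

```text
[ 542.08064243 -267.73641068   95.91058484]
xyz [0.0017, 0.0075, -0.4122] turn [0.0045, 0.0044, 0.0926] ik [-18.6   9.4 114.4 -43.5  44.   -4.8] 0.0
[ 542.08064243 -267.73641068   57.91058484]
xyz [0.0017, 0.0075, -0.5072] turn [0.0045, 0.0044, 0.0926] ik [-18.6  13.5 114.8 -47.   40.8  -0. ] 0.0
```

jog_arm([
  {"xyz": [0.002,0.0075,-0.1],"turn": [0.0045,0.0044,0.09],"fingers": 1},
  {"xyz": [0.002,0.0075,-0.22],"turn": [0.0045,0.0044,0.09],"fingers": 1},
  {"xyz": [0.002,0.0075,-0.34],"turn": [0.0045,0.0044,0.09],"fingers": 1},
  {"xyz": [0.002,0.0075,-0.41],"turn": [0.0045,0.0044,0.09],"fingers": 1},
  {"xyz": [0.002,0.0075,-0.41],"turn": [0.0045,0.0044,0.09],"fingers": 1},
  {"xyz": [0.002,0.0075,-0.41],"turn": [0.0045,0.0044,0.09],"fingers": 1},
])

```text
t: 10.42
eef_pos: [543.0, -268.7, 98.3]
ee_rot: [[0.148, -0.209, 0.967], [-0.555, 0.791, 0.256], [-0.819, -0.574, 0.001]]
ft_force: [-0.1, 0.2, -1.3]
gripper_width: 41.5
```

```bash
python3 look.py wrist:w12 scene:s12 top:t12
python3 - <<'E'
import cv2,numpy as np
a=cv2.resize(cv2.imread('pics/s12.png')[235:335,210:310],None,fx=4,fy=4,interpolation=2)
b=cv2.resize(cv2.imread('pics/t12.png')[200:300,370:470],None,fx=4,fy=4,interpolation=2)
cv2.imwrite('pics/m12.png',np.hstack([a,b]))
E
python3 - <<'E'
from go import *
x,T=upright(-75,55,[540.3,-258,72]); x=x-0.8*T[:,2]; delta(x,T)
E
```

```text
t 10.43 j [-18.6   9.3 114.2 -43.3  44.2  -4.9] tcp [ 543.  -268.7   98.3] F [-0.1  0.2 -1.3] T [ 0.42  0.11 -0.01] w 41.5
[[0.1484, -0.209, 0.9666], [-0.555, 0.7914, 0.2563], [-0.8185, -0.5745, 0.0014]]
xyz [-0.0035, 0.0019, -0.103] turn [0.002, 0.0066, 0.0045] ik [-18.6  13.5 114.8 -47.   40.8  -0. ] 0.0
```

View pics/w12.png

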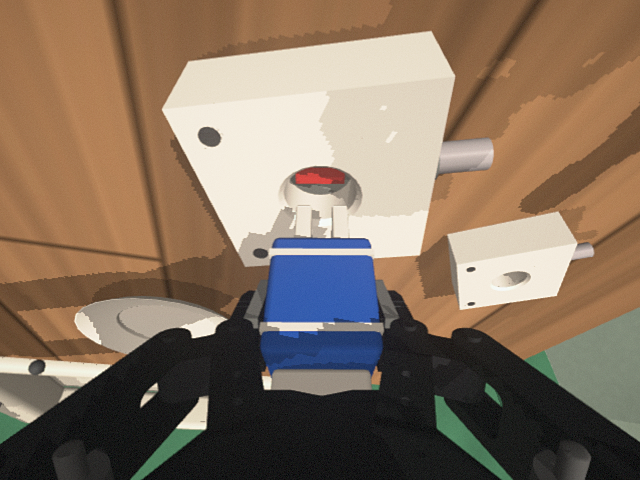

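View pics/m12.png

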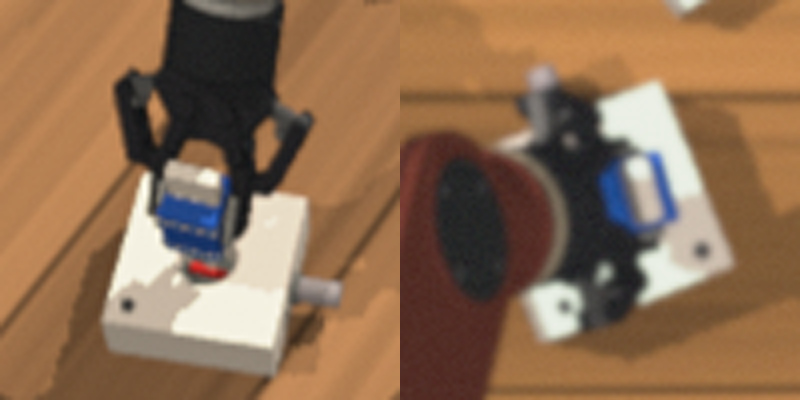

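jog_arm([
  {"xyz": [-0.0035,0.002,-0.02],"turn": [0.002,0.0066,0.0045],"fingers": 1},
  {"xyz": [-0.0035,0.002,-0.04],"turn": [0.002,0.0066,0.0045],"fingers": 1},
  {"xyz": [-0.0035,0.002,-0.06],"turn": [0.002,0.0066,0.0045],"fingers": 1},
  {"xyz": [-0.0035,0.002,-0.06],"turn": [0.002,0.0066,0.0045],"fingers": 1},
])

```text
t: 11.08
eef_pos: [539.7, -266.7, 71.3]
ee_rot: [[0.144, -0.215, 0.966], [-0.552, 0.792, 0.259], [-0.821, -0.571, -0.005]]
ft_force: [0.2, -0.2, -3.0]
gripper_width: 40.8
```

```bash
python3 look.py wrist:w13
python3 - <<'E'
from go import *
x,T=upright(-75,55,[540.3,-258,72]); x=x-0.8*T[:,2]; delta(x,T)
E
```

```text
t 11.07 j [-18.6  11.8 114.8 -45.3  42.3  -2.2] tcp [ 539.7 -266.7   71.3] F [ 0.2 -0.2 -3. ] T [0.48 0.13 0.04] w 40.8
[[0.1438, -0.2153, 0.9659], [-0.5523, 0.7924, 0.2589], [-0.8211, -0.5707, -0.005]]
xyz [0.0048, -0.0022, -0.0351] turn [-0.0032, -0.0093, -0.0003] ik [-18.6  13.5 114.8 -47.   40.8  -0. ] 0.0
```

View pics/w13.png

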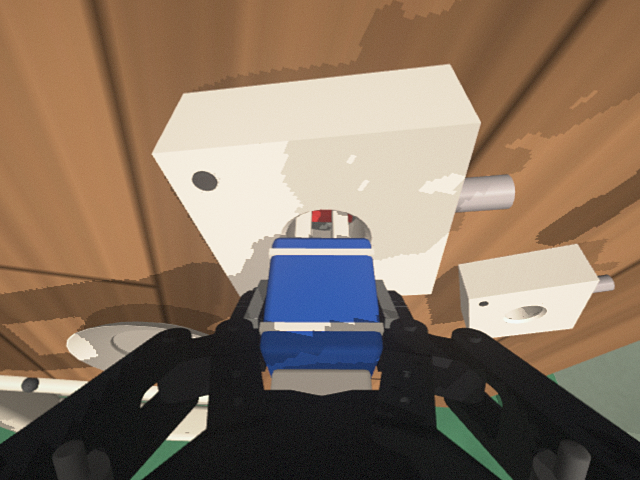

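jog_arm([
  {"xyz": [0.005,-0.002,0],"turn": [-0.003,-0.009,0],"fingers": 1},
  {"xyz": [0.005,-0.002,-0.012],"turn": [-0.003,-0.009,0],"fingers": 1},
  {"xyz": [0.005,-0.002,-0.024],"turn": [-0.003,-0.009,0],"fingers": 1},
  {"xyz": [0.005,-0.002,-0.035],"turn": [-0.003,-0.009,0],"fingers": 1},
  {"xyz": [0.005,-0.002,-0.035],"turn": [-0.003,-0.009,0],"fingers": 1},
])

```text
t: 11.75
eef_pos: [543.0, -268.2, 59.3]
ee_rot: [[0.15, -0.211, 0.966], [-0.555, 0.79, 0.259], [-0.818, -0.575, 0.001]]
ft_force: [-0.8, -1.3, 1.7]
gripper_width: 41.3
```

```bash
python3 look.py wrist:w14 scene:s14
python3 - <<'E'
import cv2
a=cv2.resize(cv2.imread('pics/w14.png')[60:320,140:500],None,fx=2.2,fy=2.2,interpolation=2); cv2.imwrite('pics/w14c.png',a)
E
python3 - <<'E'
from go import *
x,T=upright(-75,55,[540.3,-258,72]); x=x-0.8*T[:,2]; delta(x,T)
E
```

```text
t 11.75 j [-1.860e+01  1.330e+01  1.148e+02 -4.690e+01  4.090e+01 -1.000e-01] tcp [ 543.  -268.2   59.3] F [-0.8 -1.3  1.7] T [-0.05  0.16 -0.09] w 41.3
[[0.15, -0.2113, 0.9659], [-0.5551, 0.7904, 0.2591], [-0.8181, -0.575, 0.0012]]
xyz [-0.0024, 0.0012, -0.0035] turn [0.0023, 0.0035, -0.0004] ik [-18.6  13.5 114.8 -47.   40.8  -0. ] 0.0
```

View pics/w14c.png

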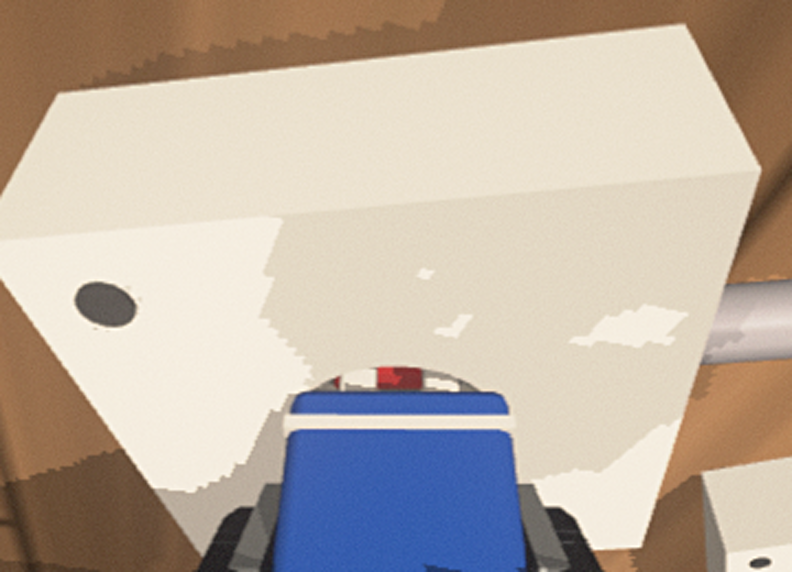

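jog_arm([
  {"xyz": [-0.002,0.001,-0.005],"turn": [0.002,0.003,0],"fingers": 1},
  {"xyz": [-0.002,0.001,-0.009],"turn": [0.002,0.003,0],"fingers": 1},
  {"xyz": [-0.002,0.001,-0.009],"turn": [0.002,0.003,0],"fingers": 1},
])

```text
t: 12.22
eef_pos: [543.4, -268.6, 59.2]
ee_rot: [[0.15, -0.21, 0.966], [-0.557, 0.789, 0.258], [-0.817, -0.577, 0.001]]
ft_force: [-9.6, 7.1, 22.8]
gripper_width: 41.6
```

```bash
python3 look.py
```

```text
t 12.22 j [-18.5  13.4 114.7 -47.2  40.9   0.2] tcp [ 543.4 -268.6   59.2] F [-9.6  7.1 22.8] T [-0.61  1.17 -0.64] w 41.6
[[0.1502, -0.2104, 0.966], [-0.557, 0.7893, 0.2584], [-0.8168, -0.5769, 0.0013]]
```

jog_arm([
  {"xyz": [0.002,-0.001,0.008],"turn": [0,0,0],"fingers": 1},
  {"xyz": [0.002,-0.001,0.008],"turn": [0,0,0],"fingers": 0.2},
  {"xyz": [0.002,-0.001,0.008],"turn": [0,0,0],"fingers": -0.5},
  {"xyz": [0.002,-0.001,0.008],"turn": [0,0,0],"fingers": -1},
  {"xyz": [0.002,-0.001,0.008],"turn": [0,0,0],"fingers": -1},
  {"xyz": [0.002,-0.001,0.008],"turn": [0,0,0],"fingers": -1},
])

```text
t: 12.98
eef_pos: [542.5, -267.8, 58.1]
ee_rot: [[0.148, -0.212, 0.966], [-0.553, 0.792, 0.259], [-0.82, -0.573, -0.0]]
ft_force: [0.9, 0.7, -0.2]
gripper_width: 85.4
```

```bash
python3 look.py wrist:w15 scene:s15
python3 - <<'E'
import cv2,numpy as np
a=cv2.resize(cv2.imread('pics/w15.png'),(600,450)); b=cv2.resize(cv2.imread('pics/s15.png')[235:335,215:259],None,fx=4.5,fy=4.5,interpolation=2)
cv2.imwrite('pics/m15.png',np.hstack([a,b]))
E
```

```text
t 12.97 j [-18.6  13.4 114.7 -46.8  40.9  -0.3] tcp [ 542.5 -267.8   58.1] F [ 0.9  0.7 -0.2] T [ 0.23  0.04 -0.  ] w 85.4
[[0.1479, -0.2124, 0.9659], [-0.5533, 0.7918, 0.2588], [-0.8198, -0.5727, -0.0004]]
```

View pics/m15.png

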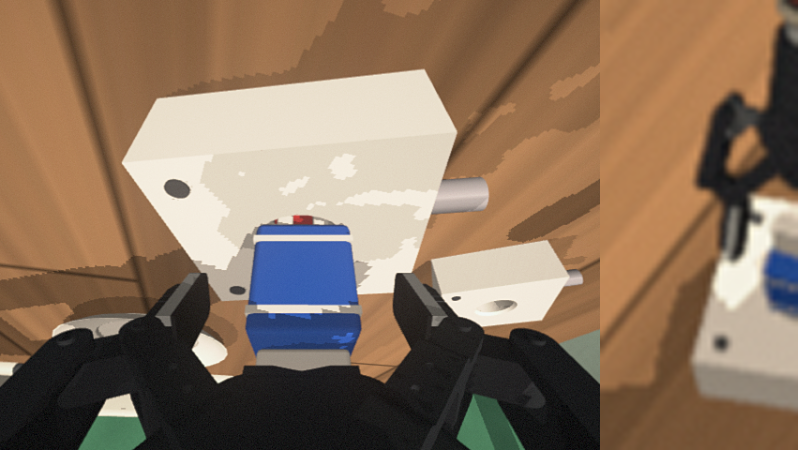

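jog_arm([
  {"xyz": [-0.012,0.045,0.067],"turn": [0,0,0],"fingers": -1},
  {"xyz": [-0.03,0.11,0.165],"turn": [0,0,0],"fingers": -1},
  {"xyz": [-0.04,0.152,0.225],"turn": [0,0,0],"fingers": -1},
  {"xyz": [-0.05,0.18,0.35],"turn": [0,0,0],"fingers": -1},
  {"xyz": [-0.05,0.18,0.45],"turn": [0,0,0],"fingers": -1},
  {"xyz": [-0.05,0.18,0.45],"turn": [0,0,0],"fingers": -1},
])

```text
t: 13.82
eef_pos: [525.1, -196.1, 243.4]
ee_rot: [[0.155, -0.208, 0.966], [-0.555, 0.79, 0.26], [-0.817, -0.576, 0.007]]
ft_force: [0.8, -0.6, 0.1]
gripper_width: 85.2
```

```bash
python3 look.py wrist:w16 scene:s16 top:t16
python3 - <<'E'
import cv2,numpy as np
a=cv2.resize(cv2.imread('pics/s16.png')[235:335,210:310],None,fx=4,fy=4,interpolation=2)
b=cv2.resize(cv2.imread('pics/t16.png')[200:300,370:470],None,fx=4,fy=4,interpolation=2)
cv2.imwrite('pics/m16.png',np.hstack([a,b]))
E
```

```text
t 13.82 j [-10.9  -6.2 112.5 -35.9  61.6 -11.6] tcp [ 525.1 -196.1  243.4] F [ 0.8 -0.6  0.1] T [0.27 0.08 0.03] w 85.2
[[0.1554, -0.2082, 0.9657], [-0.5549, 0.7903, 0.2597], [-0.8172, -0.5762, 0.0073]]
```

View pics/m16.png

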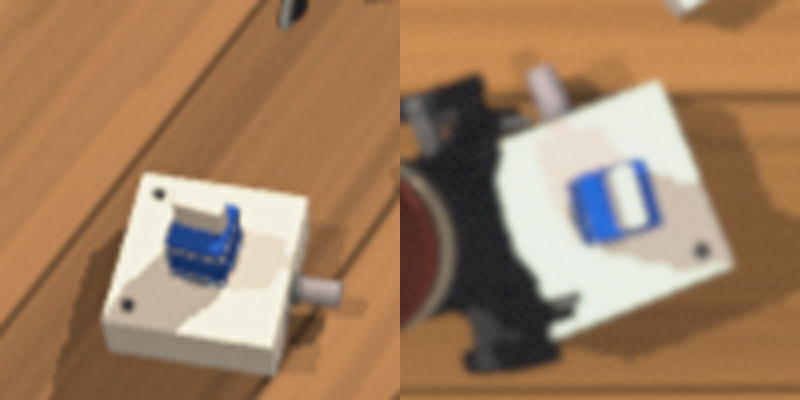

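View pics/w16.png

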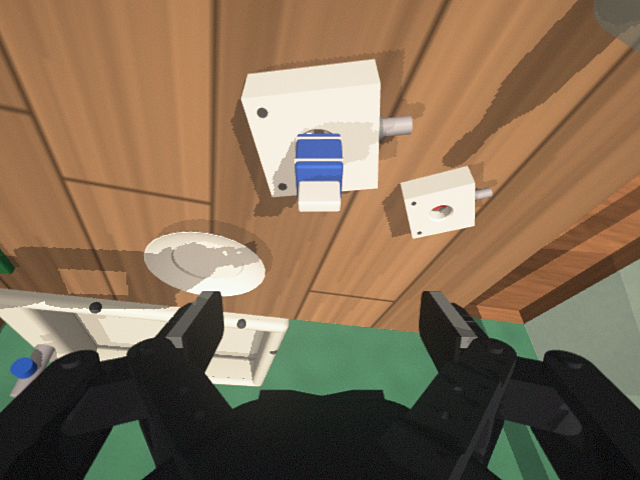

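Run:
```python
from h import *
import pickle
im=cv2.imread('pics/w16.png'); a=cv2.resize(im[115:225,280:360],None,fx=5.4,fy=5.4,interpolation=2); cv2.imwrite('pics/w16c.png',a)
m=pickle.load(open('w16.pkl','rb'))
u=np.array([np.cos(np.radians(-75)),np.sin(np.radians(-75)),0]); v=np.array([-u[1],u[0],0])
c=np.array([540.4,-258,0])
for p,n in(((18,6,125),'top far+'),((-18,6,125),'top far-'),((18,-6,125),'top near+'),((-18,-6,125),'near-'),((18,-6,97),'wing base+'),((21,-21,97),'blue top near'),((-21,-21,97),'bl top near-'),((21,-21,47),'blue bot near'),((-21,-21,47),'blue bot near-')):
    X=c+p[0]*v+p[1]*u+[0,0,p[2]]; q=proj(m,X)[0]; print(n,q.round(1),((q-[280,115])*5.4).round())
```

```text
top far+ [339.1 212.1] [319. 524.]
top far- [297.1 212.3] [ 92. 526.]
top near+ [339.7 202.2] [322. 471.]
near- [296.3 202.5] [ 88. 472.]
wing base+ [338.3 179.5] [315. 348.]
blue top near [342.6 166. ] [338. 275.]
bl top near- [293.  166.3] [ 70. 277.]
blue bot near [340.  131.6] [324.  90.]
blue bot near- [295.4 131.8] [83. 91.]
```

View pics/w16c.png

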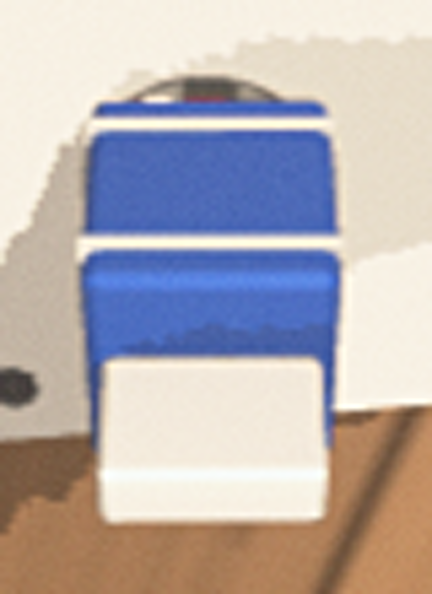

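Run:
```python
from go import *
a=np.radians(-75); zt=np.array([np.cos(a),np.sin(a),0]); xt=np.array([0,0,-1.]); T=np.c_[xt,np.cross(zt,xt),zt]
delta([540.5,-258,180],T)
q=np.array([-18,-6,112,-36,62,-11])
for tw in(0,30,60,85):
    T2=Ro.from_euler('z',-tw,degrees=True).as_matrix()@T; q,c=ik(np.array([540.5,-258,103]),T2,q,True); print(tw,q.round(1),c)
s=env.sense();R=np.array(s['ee_rot']); r=Ro.from_matrix(T@R.T).as_rotvec()
for f in(0,.25,.5,.75,1):
    X=np.array(s['eef_pos'])*(1-f)+np.array([540.5,-258,240])*f; q,c=ik(X,Ro.from_rotvec(r*f).as_matrix()@R,s['joint_positions'],True); print(f,q.round(1),round(c,2))
```

```text
xyz [0.0463, -0.1558, -0.1431] turn [1.1145, -0.6469, -2.8989] ik [-33.1  11.4  94.5  -0.   74.1  41.9] 0.0
0 [-33.1  16.1  97.8   0.   66.1  41.9] 3.424525925014783e-13
30 [-33.1  16.1  97.8   0.   66.1  71.9] 1.2244403896198268e-13
60 [-33.1  16.1  97.8   0.   66.1 101.9] 3.482306131417087e-13
85 [-33.1  16.1  97.8  -0.   66.1 126.9] 4.052178411637331e-13
0 [-10.9  -5.9 112.8 -35.9  61.5 -11.6] 0.0
0.25 [-15.1  -0.2 104.8 -28.   68.7   2.2] 0.0
0.5 [-20.5   4.2  98.1 -19.1  74.5  15.3] 0.0
0.75 [-26.6   7.2  93.3  -9.7  78.4  28.4] 0.0
1 [-33.1   8.7  91.   -0.   80.3  41.9] 0.0
```

jog_arm([
  {"xyz": [0.005,-0.015,0],"turn": [0.12,-0.07,-0.32],"fingers": -1},
  {"xyz": [0.01,-0.03,0],"turn": [0.25,-0.144,-0.64],"fingers": -1},
  {"xyz": [0.016,-0.05,0],"turn": [0.37,-0.216,-0.966],"fingers": -1},
  {"xyz": [0.016,-0.05,0],"turn": [0.37,-0.216,-0.966],"fingers": -1},
])

```text
t: 14.48
eef_pos: [528.7, -217.0, 236.7]
ee_rot: [[-0.007, 0.276, 0.961], [-0.419, 0.872, -0.254], [-0.908, -0.404, 0.11]]
ft_force: [0.6, 0.2, 0.1]
gripper_width: 85.5
```

jog_arm([
  {"xyz": [0.005,-0.015,0],"turn": [0.12,-0.07,-0.32],"fingers": -1},
  {"xyz": [0.01,-0.03,0],"turn": [0.25,-0.144,-0.64],"fingers": -1},
  {"xyz": [0.016,-0.05,0],"turn": [0.37,-0.216,-0.966],"fingers": -1},
  {"xyz": [0.016,-0.05,0],"turn": [0.37,-0.216,-0.966],"fingers": -1},
])

```text
t: 14.98
eef_pos: [534.6, -236.6, 237.1]
ee_rot: [[-0.061, 0.711, 0.701], [-0.216, 0.676, -0.705], [-0.974, -0.195, 0.112]]
ft_force: [0.2, -0.0, -0.7]
gripper_width: 85.4
```

jog_arm([
  {"xyz": [0.005,-0.015,0],"turn": [0.12,-0.07,-0.32],"fingers": -1},
  {"xyz": [0.01,-0.03,0],"turn": [0.25,-0.144,-0.64],"fingers": -1},
  {"xyz": [0.016,-0.05,0],"turn": [0.37,-0.216,-0.966],"fingers": -1},
  {"xyz": [0.016,-0.05,0],"turn": [0.37,-0.216,-0.966],"fingers": -1},
])

```text
t: 15.48
eef_pos: [540.8, -256.0, 237.2]
ee_rot: [[-0.004, 0.965, 0.262], [-0.004, 0.262, -0.965], [-1.0, -0.005, 0.003]]
ft_force: [-0.8, 0.0, -1.0]
gripper_width: 85.6
```

```bash
python3 look.py wrist:w17;  python3 - <<'E'
from go import *
a=np.radians(-75); zt=np.array([np.cos(a),np.sin(a),0]); xt=np.array([0,0,-1.]); T=np.c_[xt,np.cross(zt,xt),zt]
delta([540.5,-258,180],T)
E
```

```text
t 15.47 j [-32.7   8.9  91.1  -0.3  80.1  42.2] tcp [ 540.8 -256.   237.2] F [-0.8  0.  -1. ] T [-0.03  0.06 -0.  ] w 85.6
[[-0.0038, 0.965, 0.2623], [-0.0044, 0.2623, -0.965], [-1.0, -0.0049, 0.0032]]
xyz [-0.0011, -0.0067, -0.1432] turn [0.0086, -0.0077, -0.0106] ik [-33.1  11.4  94.5   0.   74.1  41.9] 0.0
```

View pics/w17.png

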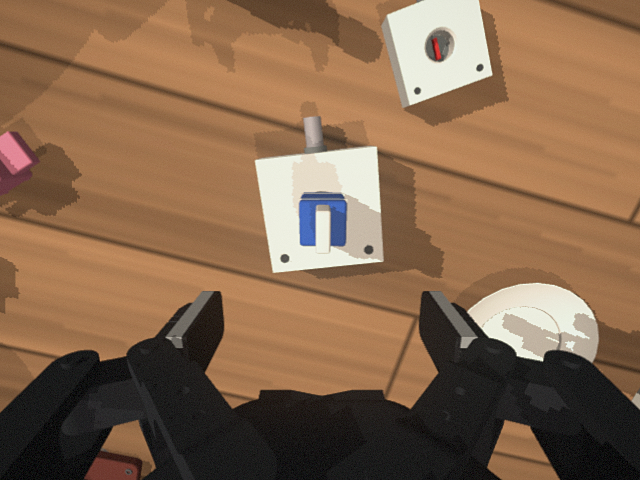

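jog_arm([
  {"xyz": [-0.001,-0.005,-0.12],"turn": [0.0086,-0.0077,-0.0106],"fingers": -1},
  {"xyz": [-0.001,-0.005,-0.24],"turn": [0.0086,-0.0077,-0.0106],"fingers": -1},
  {"xyz": [-0.001,-0.005,-0.333],"turn": [0.0086,-0.0077,-0.0106],"fingers": -0.5},
  {"xyz": [-0.001,-0.005,-0.333],"turn": [0.0086,-0.0077,-0.0106],"fingers": -0.5},
  {"xyz": [-0.001,-0.005,-0.333],"turn": [0.0086,-0.0077,-0.0106],"fingers": -0.5},
])

```text
t: 16.15
eef_pos: [542.4, -257.4, 106.7]
ee_rot: [[0.004, 0.966, 0.257], [-0.001, 0.257, -0.966], [-1.0, 0.003, 0.001]]
ft_force: [0.7, -0.2, 0.5]
gripper_width: 64.4
```

```bash
python3 look.py wrist:w18
```

```text
t 16.15 j [-33.   15.9  97.6   0.1  66.3  42.1] tcp [ 542.4 -257.4  106.7] F [ 0.7 -0.2  0.5] T [-0.03 -0.05  0.02] w 64.4
[[0.0035, 0.9665, 0.2567], [-0.0005, 0.2567, -0.9665], [-1.0, 0.0032, 0.0014]]
```

View pics/w18.png

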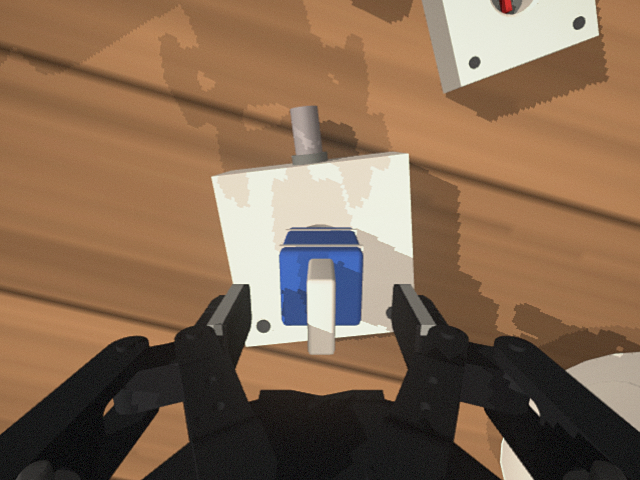

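jog_arm([
  {"xyz": [-0.004,-0.001,-0.006],"turn": [0,0,0],"fingers": 1},
  {"xyz": [-0.004,-0.001,-0.006],"turn": [0,0,0],"fingers": 1},
  {"xyz": [-0.004,-0.001,-0.006],"turn": [0,0,0],"fingers": 1},
  {"xyz": [-0.004,-0.001,-0.006],"turn": [0,0,0],"fingers": 1},
  {"xyz": [-0.004,-0.001,-0.006],"turn": [0,0,0],"fingers": 1},
  {"xyz": [-0.004,-0.001,-0.006],"turn": [0,0,0],"fingers": 1},
  {"xyz": [-0.004,-0.001,-0.006],"turn": [0,0,0],"fingers": 1},
])

```text
t: 17.08
eef_pos: [540.3, -258.5, 103.5]
ee_rot: [[0.003, 0.967, 0.253], [0.0, 0.253, -0.967], [-1.0, 0.003, 0.0]]
ft_force: [-1.5, 0.3, 5.3]
gripper_width: 10.9
```

```bash
python3 look.py wrist:w19
```

```text
t 17.07 j [-33.2  16.   97.9   0.1  66.   42.1] tcp [ 540.3 -258.5  103.5] F [-1.5  0.3  5.3] T [0.05 0.12 0.06] w 10.9
[[0.0034, 0.9674, 0.2532], [0.0004, 0.2532, -0.9674], [-1.0, 0.0034, 0.0004]]
```

View pics/w19.png

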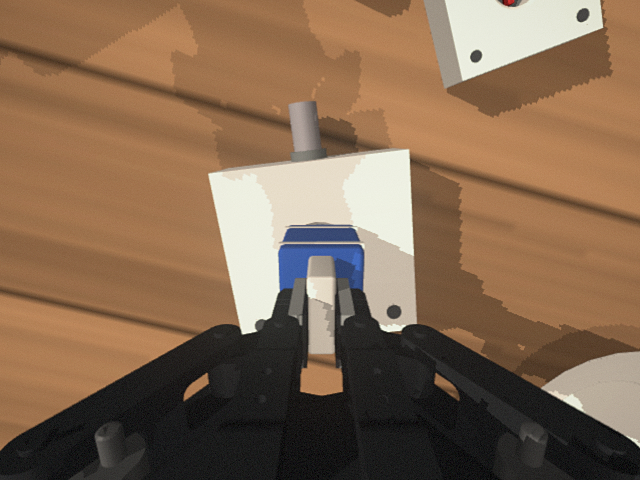

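jog_arm([
  {"xyz": [0,0,0],"turn": [0,0,-0.25],"fingers": 1},
  {"xyz": [0,0,0],"turn": [0,0,-0.5],"fingers": 1},
  {"xyz": [0,0,0],"turn": [0,0,-0.75],"fingers": 1},
  {"xyz": [0,0,0],"turn": [0,0,-1],"fingers": 1},
  {"xyz": [0,0,0],"turn": [0,0,-1],"fingers": 1},
])

```text
t: 17.75
eef_pos: [540.4, -258.1, 103.5]
ee_rot: [[0.004, 0.964, -0.266], [-0.0, -0.266, -0.964], [-1.0, 0.004, -0.001]]
ft_force: [0.2, 2.1, 6.1]
gripper_width: 10.8
```

```bash
python3 look.py
```

```text
t 17.75 j [-33.1  15.9  98.    0.1  65.9  72.2] tcp [ 540.4 -258.1  103.5] F [0.2 2.1 6.1] T [ 0.38  0.02 -0.02] w 10.8
[[0.0038, 0.964, -0.2658], [-0.0002, -0.2658, -0.964], [-1.0, 0.0037, -0.0008]]
```

jog_arm([
  {"xyz": [0,0,0],"turn": [0,0,-0.25],"fingers": 1},
  {"xyz": [0,0,0],"turn": [0,0,-0.5],"fingers": 1},
  {"xyz": [0,0,0],"turn": [0,0,-0.7],"fingers": 1},
  {"xyz": [0,0,0],"turn": [0,0,-0.7],"fingers": 1},
])

```text
t: 18.25
eef_pos: [540.4, -258.3, 103.5]
ee_rot: [[0.003, 0.805, -0.593], [-0.002, -0.593, -0.805], [-1.0, 0.004, -0.001]]
ft_force: [0.2, 0.6, 5.8]
gripper_width: 10.8
```

```bash
python3 look.py wrist:w20
```

```text
t 18.25 j [-33.1  15.9  98.    0.   65.9  93.3] tcp [ 540.4 -258.3  103.5] F [0.2 0.6 5.8] T [0.19 0.11 0.21] w 10.8
[[0.0034, 0.8052, -0.593], [-0.0016, -0.593, -0.8052], [-1.0, 0.0037, -0.0008]]
```

jog_arm([
  {"xyz": [0,0,0],"turn": [0,0,-0.2],"fingers": 1},
  {"xyz": [0,0,0],"turn": [0,0,-0.4],"fingers": 1},
  {"xyz": [0,0,0],"turn": [0,0,-0.6],"fingers": 1},
  {"xyz": [0,0,0],"turn": [0,0,-0.6],"fingers": 1},
])

```text
t: 18.8
eef_pos: [540.4, -258.7, 103.5]
ee_rot: [[0.003, 0.583, -0.812], [-0.003, -0.812, -0.583], [-1.0, 0.004, -0.001]]
ft_force: [0.3, 0.7, 5.3]
gripper_width: 11.1
```

```bash
python3 look.py wrist:w21
```

```text
t 18.8 j [-33.1  15.9  97.9  -0.   65.9 111.2] tcp [ 540.4 -258.7  103.5] F [0.3 0.7 5.3] T [-0.05  0.04 -0.03] w 11.1
[[0.0032, 0.5834, -0.8122], [-0.0028, -0.8122, -0.5834], [-1.0, 0.0041, -0.001]]
```

View pics/w21.png

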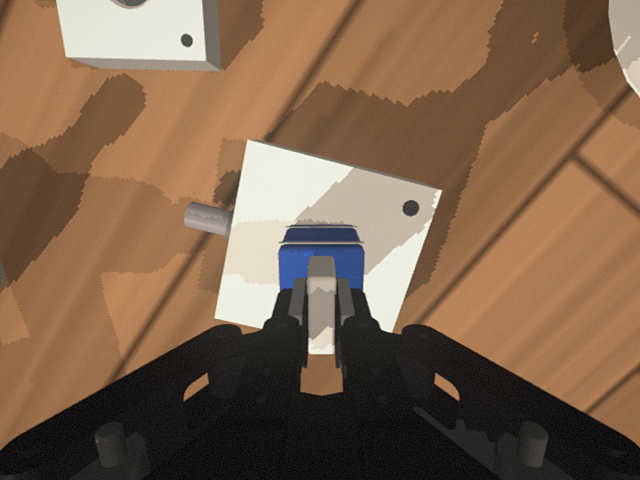

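jog_arm([
  {"xyz": [0,0,0],"turn": [0,0,-0.13],"fingers": 1},
  {"xyz": [0,0,0],"turn": [0,0,-0.26],"fingers": 1},
  {"xyz": [0,0,0],"turn": [0,0,-0.26],"fingers": 1},
])

```text
t: 19.23
eef_pos: [540.3, -258.8, 103.5]
ee_rot: [[0.003, 0.468, -0.884], [-0.003, -0.884, -0.468], [-1.0, 0.004, -0.001]]
ft_force: [0.8, -0.4, 5.0]
gripper_width: 10.3
```

```bash
python3 look.py
```

```text
t 19.23 j [-3.31e+01  1.59e+01  9.79e+01 -1.00e-01  6.59e+01  1.19e+02] tcp [ 540.3 -258.8  103.5] F [ 0.8 -0.4  5. ] T [-0.16  0.1  -0.  ] w 10.3
[[0.0027, 0.4682, -0.8836], [-0.0033, -0.8836, -0.4682], [-1.0, 0.0041, -0.0009]]
```

Torque about the vertical rose to 0.21 N m at 51° of twist, then fell to about zero by 69° and stayed there at 77°, which fits the click. I release and lift straight up.

jog_arm([
  {"xyz": [0,0,0],"turn": [0,0,0],"fingers": 0.3},
  {"xyz": [0,0,0],"turn": [0,0,0],"fingers": -0.3},
  {"xyz": [0,0,0],"turn": [0,0,0],"fingers": -0.3},
  {"xyz": [0,0,0],"turn": [0,0,0],"fingers": -0.3},
  {"xyz": [0,0,0.1],"turn": [0,0,0],"fingers": -0.3},
  {"xyz": [0,0,0.2],"turn": [0,0,0],"fingers": -0.3},
  {"xyz": [0,0,0.35],"turn": [0,0,0],"fingers": -0.3},
  {"xyz": [0,0,0.35],"turn": [0,0,0],"fingers": -0.3},
  {"xyz": [0,0,0.35],"turn": [0,0,0],"fingers": -0.3},
])

```text
t: 20.35
eef_pos: [539.7, -258.1, 242.6]
ee_rot: [[0.002, 0.467, -0.884], [-0.002, -0.884, -0.468], [-1.0, 0.003, -0.001]]
ft_force: [0.3, 0.1, -0.8]
gripper_width: 56.0
```

```bash
python3 look.py wrist:w22 scene:s22
```

```text
t 20.35 j [-33.1   8.5  91.   -0.   80.4 119.1] tcp [ 539.7 -258.1  242.6] F [ 0.3  0.1 -0.8] T [ 0.01 -0.01 -0.01] w 56.0
[[0.0017, 0.4675, -0.884], [-0.0021, -0.884, -0.4675], [-1.0, 0.0027, -0.0005]]
```

View pics/w22.png

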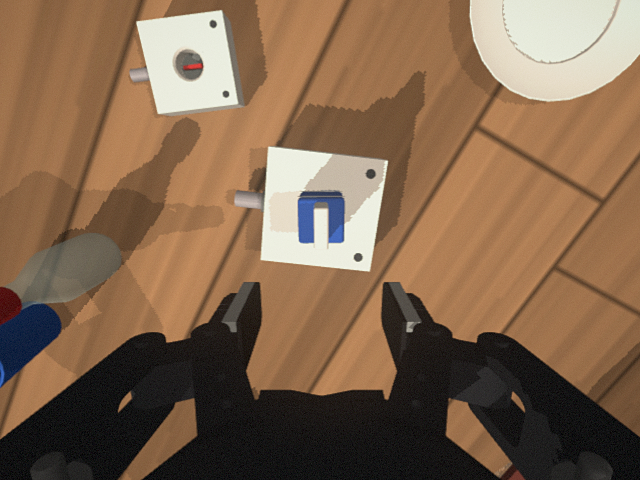

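View pics/s22.png

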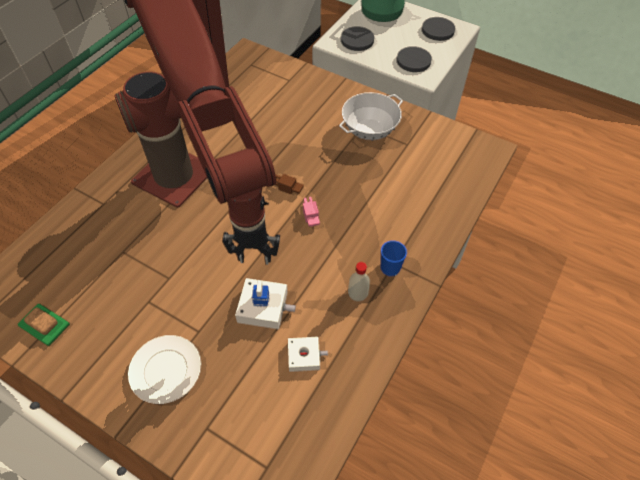

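Run:
```python
from station import env
print(env.job_done())
```

```text
the job is handed in; nothing more can be done
None
```

I stood the blue cartridge in the pocket of the 120 mm base, let go, then took it again by the wing and twisted it about 77° clockwise. It clicked and stayed locked. I handed the job in at 20.4 s of the 54 s allowed.

**Fit:**
- The arm stopped firmly at 23 N with the foot about 1 mm above the floor by my reckoning. Standing on the bar would have left it 9 mm too high.
- With the fingers off, the heights of the blue part and the wing in the wrist picture also matched a foot fully home.

**Lock:**
- The twisting moment rose to 0.21 N m at 51° of twist and had dropped to about zero at 69° and 77°.
- After release, the wing stayed where I left it, about 83° from the drive's zero. Springing back would have left it at 46° or less.
- I did not see the drive bar itself after the twist, because the cartridge covers it. The lock is judged from the moment and the wing angle.

**Dishes and look-alikes:** in the last scene picture the cruet, cup, plate, colander and the brown and pink look-alikes looked unmoved by eye.

**What disagreed or went wrong:**
- The top and scene cameras differed by about 6 mm in y on the filter's centre. I went by a close wrist view, which fell between them.
- My first approach ran the last joint to the edge of its range (-153.5°). It stopped inside the limit, and I switched to the next quarter turn.

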